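Set the bangle display going

TASK

Get the market stall's bangle display running: first pull every charger block out of its socket in the deck and put it in the wooden tray. Then slide all the bangles on the table down the stepped mandrel, largest first, until each lies flat on the step of its own size. Last, press the start button fully down and let it come up again, leaving the other goods on the stall where they are.

Things in the scene. Friction and masses are not known exactly. Their poses are not given: they have to be found in the camera images.
- stand: The bangle display, fixed: a black deck 180 (x) x 320 (y) x 40 mm high. Origin: centre of its underside; z up. On the deck: an upright pale wooden stepped mandrel, axis at x +20, y +100 mm; two charger sockets at x +20, y -35 and y -115 mm; a start button at x -55, y +20 mm. The mandrel's foot (radius 36 mm) is 30 mm high; above it are four tapered tiers, each 16 mm high; its flat top is 134 mm above the table.
- start_top (a point): Middle of the top face of the start button, a white round cap of 18 mm radius in a grey housing on the deck of the display. It is pressed straight down.
- start (a joint): Start button travel: 0 m when up, 0.008 m when fully down. It springs back; fully down takes about 6 N.
- tray: Open dark wooden tray, fixed: 220 (x) x 130 (y) x 40 mm high, walls and floor 5 mm thick. Origin: centre of its underside; x along its long side, z up.
- charger_1: Charger block (may be absent): white, 36 (x) x 44 (y) x 50 mm high, 90 g, with a grey plug nose 22 x 16 x 26 mm under it. Origin: centre of the block's underside, on the deck when plugged in; axes then as the display's. It starts plugged in at display y -35 mm. A sprung detent holds it: pull straight up with about 10 to 15 N, most of it in the first 5 mm; clear of the deck after 26 mm.
- charger_2: Charger block (may be absent): white, 36 (x) x 44 (y) x 50 mm high, 90 g, with a grey plug nose 22 x 16 x 26 mm under it. Origin: centre of the block's underside, on the deck when plugged in; axes then as the display's. It starts plugged in at display y -115 mm. A sprung detent holds it: pull straight up with about 10 to 15 N, most of it in the first 5 mm; clear of the deck after 26 mm.
- bangle_a: The largest bangle (may be absent): a round brass ring of outer diameter 70, inner diameter 60 and height 16 mm, 70 g, loose on the table lying flat. Origin: the ring's centre, 8 mm above the table; z along its axis.
- step_a (a point): On the mandrel's axis: where the centre of the largest bangle is when it lies flat on its ledge (lowest and widest); the ledge is 8 mm below. The tier's radius is 29 mm at the ledge, 27.8 mm at its top, 16 mm higher.
- bangle_b: The second largest bangle (may be absent): a round brass ring of outer diameter 62, inner diameter 52 and height 16 mm, 70 g, loose on the table lying flat. Origin: the ring's centre, 8 mm above the table; z along its axis.
- step_b (a point): On the mandrel's axis: where the centre of the second largest bangle is when it lies flat on its ledge (second from below); the ledge is 8 mm below. The tier's radius is 25 mm at the ledge, 23.8 mm at its top, 16 mm higher.
- bangle_c: The third largest bangle (may be absent): a round brass ring of outer diameter 54, inner diameter 44 and height 16 mm, 70 g, loose on the table lying flat. Origin: the ring's centre, 8 mm above the table; z along its axis.
- step_c (a point): On the mandrel's axis: where the centre of the third largest bangle is when it lies flat on its ledge (third from below); the ledge is 8 mm below. The tier's radius is 21 mm at the ledge, 19.8 mm at its top, 16 mm higher.
- bangle_d: The smallest bangle (may be absent): a round brass ring of outer diameter 46, inner diameter 36 and height 16 mm, 70 g, loose on the table lying flat. Origin: the ring's centre, 8 mm above the table; z along its axis.
- step_d (a point): On the mandrel's axis: where the centre of the smallest bangle is when it lies flat on its ledge (top and narrowest); the ledge is 8 mm below. The tier's radius is 17 mm at the ledge, 15.8 mm at its top, 16 mm higher.
- shades_1: Sunglasses with black frame, 145 mm wide, standing open, 130 mm deep, 58 mm high; origin under the lenses, temples to +x. Origin: underside. A bystander, loose: leave alone.
- shades_2: Sunglasses with brown frame, as shades_1. Origin: underside. A bystander, loose: leave alone.
- case: Black spectacle case 70 (x) x 160 (y) x 50 mm. Origin: underside. A bystander, loose: leave alone.
- ringbox: Wooden ring box 56 x 56 x 45 mm. Origin: underside. A bystander, loose: leave alone.
- flask: Green glass jar, 22 mm radius, 100 mm high. Origin: underside. A bystander, loose: leave alone.
- dish: Blue ceramic bowl, 50 mm radius, 30 mm high. Origin: underside. A bystander, loose: leave alone.
Things that resemble listed ones, but are neither listed nor needed, are in the scene too. What is shaped like the charger_1 but orange or pink is not meant.

How it is judged:
On the way, in this order (a step that is already met when the one before it is completed fails the run):
1. every charger block is out of its socket and lies in the tray (x of charger_1 in the frame of tray between -0.115 and 0.115 m and y of charger_1 in the frame of tray between -0.07 and 0.07 m and height (world z) of charger_1 between 0 and 0.09 m and linear speed of each of charger_1, charger_2 below 0.03 m/s and x of charger_2 in the frame of tray between -0.115 and 0.115 m and y of charger_2 in the frame of tray between -0.07 and 0.07 m and height (world z) of charger_2 between 0 and 0.09 m), for 0.2 s.
2. every bangle lies flat on its own step of the mandrel (distance between bangle_a and step_a below 0.005 m and angle between the z axis of each of bangle_a, bangle_b, bangle_c, bangle_d and the z axis of stand, either way round below 0.1 rad and linear speed of each of bangle_a, bangle_b, bangle_c, bangle_d below 0.03 m/s and distance between bangle_b and step_b below 0.005 m and distance between bangle_c and step_c below 0.005 m and distance between bangle_d and step_d below 0.005 m), for 0.2 s.
3. with the bangles on, the start button is pressed fully down (value of joint start above 0.0068 m), for 0.05 s.
At the end, for the whole second after the job is handed in: Chargers lie still in the tray in any pose, origin inside its outline and under 90 mm high; bangles lie still and flat (0.1 rad), centres within 5 mm of their own step points; the button was pressed (6.8 of 8 mm or more) after the bangles were on, and is up again (within 1.5 mm) (all of step 1 and all of step 2 and value of joint start below 0.0015 m); the robot touches nothing.
It fails at once if a bystander is moved by more than 50 mm (distance of any of shades_1, shades_2, case, ringbox, flask, dish from where it was at the start of the episode above 0.05 m).
Of charger_1, charger_2 only 1 to 2 are there at a start; the rules pass over those that are not, and their reading is None.
Of bangle_a, bangle_b, bangle_c, bangle_d only 3 to 4 are there at a start; the rules pass over those that are not, and their reading is None.
At some moment in a run one of bangle_a, bangle_b, bangle_c, bangle_d may be knocked a few centimetres aside while the robot is not near it.
Once in a run the grip may slacken for a moment while it holds something.
It also fails if it takes over 210 s, if anything falls off the work surface, if the arm or the gripper's body presses on something with over 40 N, if the wrist force passes 120 N, or if a joint passes its speed limit or range.

ROBOT

A 7-joint arm with a two-finger parallel gripper is mounted at the origin on the work surface. World frame = base frame: x ahead of the robot, y to its left, z up, the work surface at z = 0. Lengths are in m, angles in rad, forces in N, time in s.
With the tool pointing down it reaches from about 0.425 to 0.825 m from the base axis. Payload 3.6 kg.
Tool frame: the origin (TCP) lies between the finger pads; the fingertips stand 25 mm ahead of it and the grasp point (between the pads) lies 6 mm ahead of it; z points along the fingers, x is the direction in which the jaws open and shut, and the axes are right-handed (so a half turn about z gives the same grasp; the last joint's range is limited). The gripper opens to 85 mm and grips with 20 to 120 N. Pads are 22 mm wide; open, the fingers measure 114 mm over their backs; the gripper's body (76 mm by 85 mm) begins 54 mm behind the grasp point. The pads swing forward as they close: fully open they stand 13 mm farther back than shut.
Start: joints at [1.177, 0.615, -0.013, 1.423, 0.008, 1.103, -0.04], TCP at [0.234, -0.606, 0.256] pointing down, gripper open.
Joint ranges: [-3.12, 3.12], [-0.3, 2.06], [-1.34, 1.32], [0.26, 2.42], [-1.36, 4.5], [0.01, 1.98], [-2.84, 2.84]. Speed limits (rad/s): [2.79, 2.79, 3.14, 3.14, 3.14, 3.14, 3.14].

INTERFACE

Orientations are given as a unit quaternion [x, y, z, w].
In Python, from plant import ctrl gives the robot as it stands.
- The arm moves only by the tool step_arm, never from a script. Its argument "moves" is text: rows parted by semicolons, each of 6 numbers parted by spaces: the shift along the tool's x, y, z in m, then the turn, a rotation vector about the tool's x, y, z in degrees. A call has 1 to 20 rows; each row is the pose to reach, as a shift and turn from the pose commanded when the call began, along the tool's axes at that moment; what a row does not reach only later rows make up. A row lasts 1/10 s, in which the tool goes at most 50 mm and 8.59 degrees, less where a joint would pass 70% of its speed; a pose out of reach is approached as far as the arm can. A call with a gripper value outside its range is refused whole. "gripper" is the closure in counts, from 0 (fully open) to 255 (shut), set as the call begins (left out, the last holds). The fingers move at their own pace and stop on an object; "force" is the grip in N (left out, the last holds). Time passes only in rows, so rows that repeat a pose let the fingers close. It gives the time, the measured TCP pose, the force and the opening at its end, in the units of the state.
- ctrl.read_state(): the state, without advancing time (a new reading comes with each control period).
- ctrl.read_camera(name): name is "scene" or "side" or "wrist"; returns a dict with "frame" (420x560x3 uint8, red, green, blue), "depth" (420x560 float32, m along the optical axis (not along the pixel's ray), 0 where there is no reading), "intrinsics" (3x3 intrinsics, pixels), "view" (4x4, takes a point from world to camera coordinates). Camera axes: x right, y up, looking along -z (the intrinsics and any distortion apply to the point x, -y, -z); pixel columns grow to the right and rows downward; lengths in m; the calibration is good to about 2 mm. A picture is of the moment at which its call begins.
- ctrl.job_done(): hands the job in, once; it reports no verdict.
Trained networks look in the newest picture that a camera, given by its name, has taken for a name from the list of things; names that differ only in an ending like _2 or _b are one class to them, and where a whole thing is asked for, a point or a joint stands for the part that bears it (a point fixed in the world has none). Each returns a list of dicts, best first, with "confidence" (0 to 1); they miss things now and then, are a little off and sometimes report something else, mostly with a low value. They report only what shows in the picture. A call takes as long as a camera call. They do not tell look-alikes from the thing itself.
- ctrl.find_in(camera, name): "box" ([left, top, width, height] in pixels, round what is visible of it).
- ctrl.pinpoint(camera, name): "position" ([column, row] in pixels: a listed point, or the origin of a listed thing).
The state is a dict: "t": time; "joint_pos": joint angles; "joint_velocities": joint speeds; "joint_torque": joint torques, N m; "tcp_pos": TCP position; "ee_rot": TCP orientation; "force": force on the tool from outside, world axes, zero at the start; "ft_torque": the same for the moment, N m; "finger_gap": finger opening in m.
Only numpy, scipy, OpenCV 4.12 (cv2) and the standard library are available. Lean on these libraries where they do the work, as an engineer would, in place of code of your own. Each camera call takes 0.05 s, during which the arm holds its last target.

## Working session

There is one attempt and no reset: what is moved stays moved. The work goes in short steps, Python scripts to look and compute and a tool call to move; the robot and the scene stay as the last step left them, time stands still between calls to the robot, and variables do not carry over. Pictures are saved under pics/ and viewed, and the job is handed in when it is done.

Besides the shell and the picture viewer there is one more tool, called after ">>>" by a JSON object that holds its "method" and its "body", one argument or row to a line. step_arm: Moves the arm, as the interface text tells. Its arguments: {"type":"object","properties":{"moves":{"type":"string"},"gripper":{"type":"number"},"force":{"type":"number"}},"required":["moves"]}

```bash
ls; mkdir -p pics; cat > h.py <<'E'
import numpy as np, cv2
from plant import ctrl
from scipy.spatial.transform import Rotation as R
def snap(cam,fn=None):
    c=ctrl.read_camera(cam)
    if fn: cv2.imwrite('pics/'+fn,c['frame'][:,:,::-1])
    return c
def world(c,u,v,d=None):
    K=c['intrinsics']; 
    if d is None: d=c['depth'][int(round(v)),int(round(u))]
    p=np.array([(u-K[0,2])/K[0,0]*d,-(v-K[1,2])/K[1,1]*d,-d,1.0])
    return (np.linalg.inv(c['view'])@p)[:3]
def ray_z(c,u,v,z):
    a=world(c,u,v,1.0); o=np.linalg.inv(c['view'])[:3,3]
    return o+(a-o)*(z-o[2])/(a[2]-o[2])
def cloud(c):
    K=c['intrinsics'];d=c['depth'];v,u=np.mgrid[:d.shape[0],:d.shape[1]]
    p=np.stack([(u-K[0,2])/K[0,0]*d,-(v-K[1,2])/K[1,1]*d,-d,np.ones_like(d)],-1)
    w=p@np.linalg.inv(c['view']).T
    w=w[...,:3]; w[d==0]=np.nan
    return w
def proj(c,p):
    q=c['view']@np.append(p,1); K=c['intrinsics']
    return K[0,0]*q[0]/-q[2]+K[0,2], K[1,1]*-q[1]/-q[2]+K[1,2]
E
python3 - <<'E'
from h import *
s=ctrl.read_state(); print({k:np.round(v,3) for k,v in s.items()})
for n in ['scene','side','wrist']:
    c=snap(n,n+'0.png'); print(n,np.round(np.linalg.inv(c['view']),3).tolist())
E
```

```text
pics
{'t': np.float64(0.0), 'joint_pos': array([ 1.177,  0.616, -0.013,  1.425,  0.008,  1.103, -0.04 ]), 'joint_velocities': array([-0.001,  0.   , -0.001,  0.   , -0.001, -0.   , -0.001]), 'joint_torque': array([-0.0000e+00, -4.6921e+01,  2.5900e-01, -1.7103e+01,  1.0000e-02,
        1.0000e-02,  0.0000e+00]), 'tcp_pos': array([ 0.233, -0.606,  0.255]), 'ee_rot': array([ 0.825, -0.566, -0.001, -0.001]), 'force': array([-0.504,  0.254,  0.543]), 'ft_torque': array([0.022, 0.004, 0.   ]), 'finger_gap': np.float64(0.086)}
scene [[-0.634, -0.552, 0.542, 1.349], [0.773, -0.433, 0.463, 0.748], [-0.021, 0.713, 0.701, 1.161], [0.0, 0.0, 0.0, 1.0]]
side [[-0.905, 0.198, -0.376, -0.005], [-0.425, -0.467, 0.776, 1.145], [-0.021, 0.862, 0.507, 0.785], [0.0, 0.0, 0.0, 1.0]]
wrist [[0.361, 0.882, 0.303, 0.311], [-0.933, 0.342, 0.115, -0.577], [-0.002, -0.324, 0.946, 0.373], [0.0, 0.0, 0.0, 1.0]]
```

View pics/scene0.png

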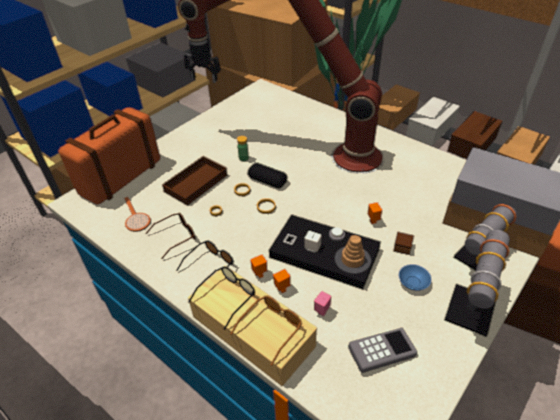

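View pics/side0.png

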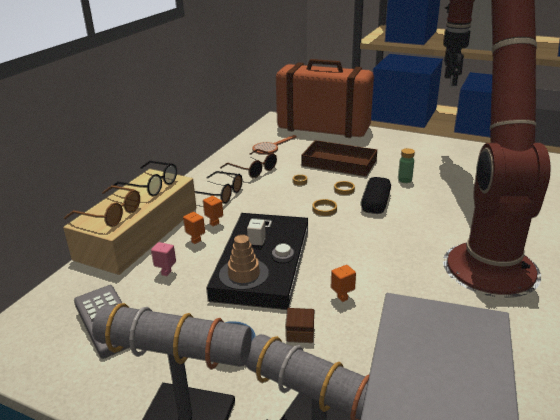

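View pics/wrist0.png

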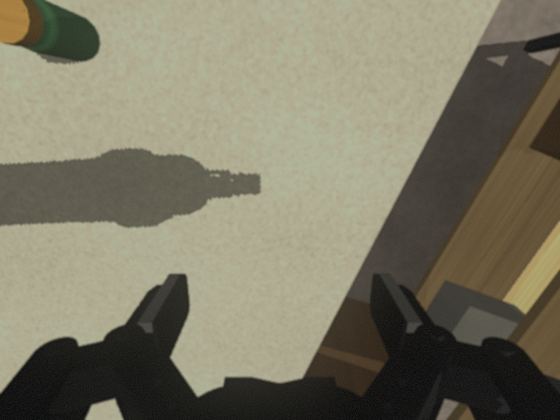

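The scene view shows one charger at (313,241), with the other socket at (290,239) empty. There are three bangles, at (266,206), (242,189) and (216,211). The orange and pink blocks are decoys, and so are the rings on the grey rack. Next I'll measure positions.

```bash
python3 - <<'E'
from h import *
for n in ['scene','side']:
    c=snap(n); W=cloud(c); f=c['frame'].astype(int)
    print(n,ctrl.read_state()['t'])
    for name in ['stand','start_top','tray','charger_1','bangle_a','step_a','shades_1','case','ringbox','flask','dish']:
        for r in ctrl.pinpoint(n,name)[:8]:
            u,v=r['position']; print(name,round(r['confidence'],2),np.round([u,v]),np.round(W[int(v),int(u)],3) if 0<=v<420 and 0<=u<560 else '')
    # deck: points at z~.04 dark
    m=(abs(W[...,2]-.04)<.006)&(f.max(-1)<60)
    k,l,st,ce=cv2.connectedComponentsWithStats(m.astype(np.uint8))
    for i in np.argsort(-st[1:,4])[:2]+1:
        p=W[l==i][:,:2].astype(np.float32); print('deck',st[i],cv2.minAreaRect(p), W[l==i][:,2].mean())
    np.savez(n+'.npz',**c)
E
```

```text
scene 0.2
stand 0.92 [325. 252.] [0.528 0.213 0.038]
start_top 0.57 [354. 250.] [0.516 0.311 0.111]
start_top 0.52 [336. 232.] [0.452 0.205 0.062]
tray 0.88 [194. 183.] [ 0.527 -0.4    0.009]
tray 0.54 [222. 259.] [ 0.733 -0.051  0.001]
tray 0.51 [354. 248.] [0.514 0.31  0.112]
tray 0.44 [312. 250.] [0.552 0.179 0.05 ]
charger_1 0.85 [320. 309.] [0.718 0.336 0.052]
charger_1 0.79 [374. 217.] [0.306 0.256 0.053]
charger_1 0.69 [261. 268.] [0.713 0.105 0.053]
charger_1 0.62 [278. 284.] [0.728 0.189 0.063]
charger_1 0.55 [312. 247.] [0.546 0.175 0.056]
charger_1 0.36 [242. 157.] [ 0.31  -0.349  0.022]
bangle_a 0.67 [268. 177.] [ 0.36  -0.166  0.044]
bangle_a 0.61 [242. 191.] [ 0.448 -0.228  0.001]
bangle_a 0.48 [214. 208.] [ 0.579 -0.24   0.004]
bangle_a 0.42 [268. 204.] [ 0.434 -0.11  -0.003]
step_a 0.96 [357. 250.] [0.508 0.318 0.104]
step_a 0.89 [353. 240.] [0.505 0.298 0.133]
step_a 0.65 [353. 255.] [0.52  0.312 0.092]
step_a 0.6 [356. 242.] [0.509 0.308 0.138]
shades_1 0.79 [190. 230.] [ 0.722 -0.209  0.031]
shades_1 0.73 [219. 256.] [ 0.725 -0.073 -0.003]
shades_1 0.18 [325. 252.]
[... 1340 characters left out ...]
303 0.132]
shades_1 0.88 [233. 198.] [ 0.728 -0.053 -0.   ]
shades_1 0.82 [263. 173.] [ 0.721 -0.237  0.001]
case 0.98 [376. 201.] [ 0.32  -0.119  0.046]
case 0.26 [232. 198.] [ 0.731 -0.052  0.003]
ringbox 0.74 [374. 204.] [ 0.325 -0.121  0.037]
ringbox 0.66 [300. 332.] [0.314 0.409 0.03 ]
flask 0.59 [404. 178.] [ 0.294 -0.335  0.018]
dish 0.23 [373. 205.] [ 0.327 -0.119  0.032]
deck [ 207  213  101   85 3477] ((0.5043689608573914, 0.19898481667041779), (0.1793992668390274, 0.32779356837272644), 14.705699920654297) 0.03970374982820888
deck [466 250  55  23 244] ((0.00031427666544914246, 0.03897225856781006), (0.053278446197509766, 0.11925838887691498), 89.42353057861328) 0.04007329004649645
```

```bash
cat >> h.py <<'E'
def plan(x,y,z,yaw,s=None,quiet=False):
    """tool pointing down at x,y,z with jaw axis yaw(deg); prints shift/turn in tool axes from current measured pose"""
    s=s or ctrl.read_state()
    Rc=R.from_quat(s['ee_rot']); p=np.array(s['tcp_pos'])
    cur=Rc.as_matrix()[:,0]; cy=np.degrees(np.arctan2(cur[1],cur[0]))
    c,sn=np.cos(np.radians(yaw)),np.sin(np.radians(yaw))
    T=np.array([[c,sn,0],[sn,-c,0],[0,0,-1.]])
    d=Rc.as_matrix().T@(np.array([x,y,z])-p)
    rv=np.degrees((Rc.inv()*R.from_matrix(T)).as_rotvec())
    print('cur',np.round(p,4),'yaw',round(cy,1),'gap',round(float(s['finger_gap']),4),'F',np.round(s['force'],1),'t',round(float(s['t']),1),'q7',round(float(s['joint_pos'][6]),2))
    print('move',np.round(d,4),np.round(rv,2))
E
python3 -c "
from h import *
plan(.50,-.25,.36,-30)"
```

```text
cur [ 0.2337 -0.6065  0.2563] yaw -68.9 gap 0.085 F [-1.  -0.3  0.6] t 1.4 q7 -0.04
move [-0.2369 -0.3767 -0.1037] [ -0.     0.   -38.93]
```

>>> {"method": "step_arm", "body": {
  "moves": "-0.05 -0.10 -0.104 0 0 -10;-0.237 -0.377 -0.104 0 0 -39;-0.237 -0.377 -0.104 0 0 -39;-0.237 -0.377 -0.104 0 0 -39;-0.237 -0.377 -0.104 0 0 -39;-0.237 -0.377 -0.104 0 0 -39;-0.237 -0.377 -0.104 0 0 -39;-0.237 -0.377 -0.104 0 0 -39;-0.237 -0.377 -0.104 0 0 -39;-0.237 -0.377 -0.104 0 0 -39;-0.237 -0.377 -0.104 0 0 -39;-0.237 -0.377 -0.104 0 0 -39;-0.237 -0.377 -0.104 0 0 -39;-0.237 -0.377 -0.104 0 0 -39"
}}

```text
t: 2.75
tcp_pos: [0.4989, -0.252, 0.3599]
ee_rot: [0.966, -0.26, -0.001, 0.0]
force: [0.3, 0.5, 0.1]
finger_gap: 0.0853
```

```bash
python3 -c "
from h import *
c=snap('wrist','w1.png');np.savez('w1.npz',**c)
plan(.48,-.05,.42,0)"
```

```text
cur [ 0.4992 -0.2516  0.36  ] yaw -30.1 gap 0.0856 F [ 0.3  0.5 -0.6] t 2.8 q7 -0.21
move [-0.1178 -0.1647 -0.06  ] [  0.04   0.05 -30.13]
```

View pics/w1.png

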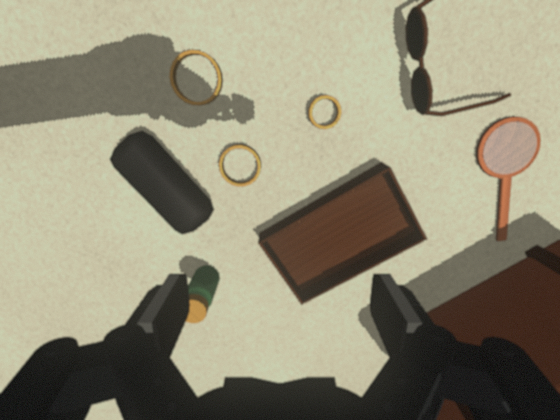

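This wrist view shows three gold bangles at (196,77), (240,164) and (324,111), and the tray centred at about (342,230). I'll fit them.

```bash
cat >> h.py <<'E'
def rings(c):
    """fit brass rings lying on the table from outer contour; returns centre and outer diameter"""
    hsv=cv2.cvtColor(c['frame'],cv2.COLOR_RGB2HSV); W=cloud(c)
    m=((hsv[...,0]>12)&(hsv[...,0]<28)&(hsv[...,1]>110)&(W[...,2]<.04)&(W[...,2]>-.02)).astype(np.uint8)
    m=cv2.morphologyEx(m,cv2.MORPH_CLOSE,np.ones((3,3)))
    out=[]
    cs,_=cv2.findContours(m,cv2.RETR_EXTERNAL,cv2.CHAIN_APPROX_NONE)
    for k in cs:
        if len(k)<40: continue
        z=W[m.astype(bool)][:,2]
        (u,v),r=cv2.minEnclosingCircle(k)
        P=np.array([ray_z(c,a[0],a[1],.014)[:2] for a in k[:,0,:].astype(float)])
        h=cv2.convexHull(P.astype(np.float32))[:,0]
        A=np.c_[2*h,np.ones(len(h))]; s=np.linalg.lstsq(A,(h**2).sum(1),rcond=None)[0]
        rr=np.sqrt(s[2]+s[0]**2+s[1]**2)
        out.append((s[:2],2*rr,(u,v)))
        print('ring',np.round(s[:2],4),'D',round(2*rr*1000,1),'px',np.round((u,v)),'resid',round(1000*np.std(np.linalg.norm(h-s[:2],axis=1)),2))
    return out
E
python3 - <<'E'
from h import *
c=dict(np.load('w1.npz')); rings(c); W=cloud(c); f=c['frame'].astype(int)
print('table',[np.round(np.nanmedian(W[a:a+20,b:b+20,2]),4) for a,b in [(20,300),(200,50),(140,400)]])
m=(W[...,2]>.034)&(W[...,2]<.048)
k,l,st,ce=cv2.connectedComponentsWithStats(m.astype(np.uint8))
for i in range(1,k):
    if st[i,4]>150: print(st[i],cv2.minAreaRect(W[l==i][:,:2].astype(np.float32)),np.median(W[l==i][:,2]))
E
```

```text
ring [ 0.4291 -0.4355] D 22.3 px [298. 278.] resid 0.39
ring [ 0.7931 -0.6023] D 22.0 px [546. 258.] resid 1.31
ring [ 0.4444 -0.4033] D 25.7 px [298. 258.] resid 1.97
ring [ 0.7805 -0.5872] D 18.1 px [536. 254.] resid 1.27
ring [ 0.4335 -0.3787] D 54.5 px [283. 251.] resid 5.72
ring [ 0.4675 -0.3479] D 35.3 px [294. 227.] resid 5.07
ring [ 0.5719 -0.3524] D 24.6 px [354. 192.] resid 1.39
ring [ 0.6185 -0.377 ] D 22.7 px [390. 193.] resid 3.59
ring [ 0.4455 -0.2277] D 60.2 px [239. 165.] resid 0.24
ring [ 0.5877 -0.2234] D 43.8 px [324. 112.] resid 0.28
ring [ 0.458  -0.0976] D 68.0 px [196.  76.] resid 0.39
table [np.float64(-0.0005), np.float64(0.0002), np.float64(-0.0004)]
[413   0  87 116 948] ((0.7312683463096619, -0.25377824902534485), (0.08245047181844711, 0.16469337046146393), 14.614872932434082) 0.04074239123329346
[ 110  132  102  102 2246] ((0.3410388231277466, -0.19373087584972382), (0.06411162763834, 0.15667040646076202), 8.454429626464844) 0.0449654966473908
[ 258  166  170  138 1850] ((0.5233919620513916, -0.3981004059314728), (0.2202167958021164, 0.13120652735233307), 1.8691662549972534) 0.03918046259631808
[ 433  251  127   74 1023] ((0.6952133178710938, -0.5934408903121948), (0.21519553661346436, 0.0071124117821455), 6.900964736938477) 0.04119478158757772
```

```bash
python3 - <<'E'
from h import *
for n in ['scene','side']:
    c=dict(np.load(n+'.npz')); print(n); print(ray_z(c,0,0,0))
    hsv=cv2.cvtColor(c['frame'],cv2.COLOR_RGB2HSV)
    for o in rings(c): pass
c=dict(np.load('w1.npz'));print(c['intrinsics'],np.linalg.inv(c['view']))
print(list(c))
E
```

```text
scene
[ 0.01029588 -2.94533287  0.        ]
ring [0.8549 0.2092] D 354.6 px [254. 328.] resid 22.02
ring [0.3402 0.3931] D 46.8 px [402. 249.] resid 3.57
ring [0.0949 0.7029] D 98.2 px [526. 245.] resid 7.61
ring [0.1224 0.488 ] D 94.7 px [459. 222.] resid 5.64
ring [ 0.4594 -0.0918] D 71.2 px [266. 206.] resid 2.06
ring [ 0.4473 -0.2228] D 64.7 px [242. 189.] resid 2.27
ring [ 0.5633 -0.4707] D 76.6 px [174. 179.] resid 6.77
ring [ 0.5089 -0.3967] D 189.0 px [208. 184.] resid 17.43
ring [ 0.4596 -0.45  ] D 123.0 px [197. 168.] resid 9.03
ring [-0.4792 -0.9156] D 573.7 px [264.  50.] resid 21.83
side
[ 4.31092476 -2.31458969  0.        ]
ring [0.3174 0.4029] D 52.1 px [300. 335.] resid 2.91
ring [0.8395 0.3659] D 98.7 px [107. 260.] resid 4.89
ring [ 0.4543 -0.088 ] D 81.2 px [324. 206.] resid 3.8
ring [0.7201 0.1756] D 325.4 px [162. 231.] resid 28.79
ring [ 0.4415 -0.2177] D 74.6 px [344. 187.] resid 3.51
ring [ 0.4978 -0.384 ] D 179.3 px [343. 162.] resid 10.0
ring [ 0.621  -0.3563] D 76.4 px [306. 158.] resid 10.23
ring [ 0.4553 -0.4638] D 89.3 px [366. 154.] resid 10.46
ring [ 0.526  -0.4687] D 84.1 px [344. 150.] resid 3.67
ring [ 0.6015 -0.4407] D 120.5 px [320. 150.] resid 12.1
[[318.78783983   0.         279.25088211]
 [  0.         318.78783983 210.93713738]
 [  0.           0.           1.        ]] [[ 0.86510482  0.47386928  0.16444315  0.54118173]
 [-0.50158772  0.81849264  0.28014203 -0.18072912]
 [-0.00184481 -0.32483489  0.94576894  0.47738355]
 [ 0.          0.          0.          1.        ]]
['frame', 'depth', 'intrinsics', 'view']
```

Bangles a (D70), b (D62) and d (D46) are present, and c is absent. The cameras agree well enough. Next I'll look at the stand.

```bash
python3 -c "
from h import *
plan(.46,.14,.38,15)"
```

```text
cur [ 0.4992 -0.2516  0.36  ] yaw -30.1 gap 0.0856 F [ 0.3  0.5 -0.6] t 2.8 q7 -0.21
move [-0.2305 -0.3191 -0.0201] [ 3.000e-02  5.000e-02 -4.513e+01]
```

>>> {"method": "step_arm", "body": {
  "moves": "-0.23 -0.319 -0.02 0 0 -45;-0.23 -0.319 -0.02 0 0 -45;-0.23 -0.319 -0.02 0 0 -45;-0.23 -0.319 -0.02 0 0 -45;-0.23 -0.319 -0.02 0 0 -45;-0.23 -0.319 -0.02 0 0 -45;-0.23 -0.319 -0.02 0 0 -45;-0.23 -0.319 -0.02 0 0 -45;-0.23 -0.319 -0.02 0 0 -45;-0.23 -0.319 -0.02 0 0 -45;-0.23 -0.319 -0.02 0 0 -45"
}}

```text
t: 3.9
tcp_pos: [0.4606, 0.1394, 0.38]
ee_rot: [0.992, 0.129, -0.0, 0.001]
force: [0.3, -0.1, 0.4]
finger_gap: 0.0856
```

```bash
python3 - <<'E'
from h import *
c=snap('wrist','w2.png');np.savez('w2.npz',**c)
W=cloud(c); f=c['frame'].astype(int)
m=(abs(W[...,2]-.04)<.006)&(f.max(-1)<60)
k,l,st,ce=cv2.connectedComponentsWithStats(m.astype(np.uint8))
for i in np.argsort(-st[1:,4])[:2]+1:
    p=W[l==i][:,:2].astype(np.float32); print('deck',st[i],cv2.minAreaRect(p), W[l==i][:,2].mean())
for lo,hi in [(.085,.096),(.125,.14),(.05,.066)]:
    m=(W[...,2]>lo)&(W[...,2]<hi)
    k,l,st,ce=cv2.connectedComponentsWithStats(m.astype(np.uint8))
    for i in range(1,k):
        if st[i,4]>60: print(lo,st[i],cv2.minAreaRect(W[l==i][:,:2].astype(np.float32)),np.median(W[l==i],0), f[l==i].mean(0))
for n in ['start_top','charger_1','step_d','step_b','step_a']:
    for r in ctrl.pinpoint('wrist',n)[:3]: print(n,r['confidence'],np.round(r['position']))
plan(.534,.172,.16,15)
E
```

```text
deck [ 255    0  144  163 9059] ((0.4907388687133789, 0.25242120027542114), (0.17757998406887054, 0.2022113800048828), 15.139577865600586) 0.039799038146927646
deck [174 329  10  34 159] ((0.37201961874961853, -0.22398079931735992), (0.01049344427883625, 0.06872746348381042), 5.968068599700928) 0.04105345237798354
0.085 [324  20  47  51 304] ((0.4958000183105469, 0.29295337200164795), (0.03922253102064133, 0.05492951720952988), 64.79558563232422) [0.48457759 0.28440794 0.08646324] [123.89473684  96.17105263  67.35526316]
0.085 [ 481  143   79  150 1040] ((0.7948785424232483, 0.15237419307231903), (0.0044139837846159935, 0.22086060047149658), 0.21463221311569214) [0.79496158 0.1603521  0.09050029] [66.84038462 56.91057692 40.08269231]
0.085 [326 144  30  34 931] ((0.5338731408119202, 0.16993968188762665), (0.03598436340689659, 0.04305152967572212), 14.770295143127441) [0.5329171  0.1708459  0.08936981] [170.9301826  174.07518797 168.68850698]
0.085 [103 408  20  11  96] ((0.29237404465675354, -0.3442995250225067), (0.03368012234568596, 0.012973380275070667), 8.01679515838623) [ 0.2927
[... 1929 characters left out ...]
89534884]
0.05 [410 220  21  20 144] ((0.6859787702560425, 0.10050030052661896), (0.03487907722592354, 0.004179160110652447), 64.48556518554688) [0.685423   0.10092334 0.0581055 ] [77.32638889 56.57638889 41.58333333]
start_top 0.72 [282. 115.]
start_top 0.68 [355. 371.]
charger_1 0.96 [334. 156.]
charger_1 0.94 [171.  46.]
charger_1 0.89 [445. 177.]
step_d 0.92 [354.  42.]
step_d 0.88 [352.  44.]
step_d 0.87 [346.  46.]
step_b 0.92 [354.  42.]
step_b 0.88 [352.  44.]
step_b 0.87 [346.  46.]
step_a 0.92 [354.  42.]
step_a 0.88 [352.  44.]
step_a 0.87 [346.  46.]
cur [0.4603 0.1405 0.3803] yaw 15.0 gap 0.0853 F [-0.3 -0.3  0.3] t 4.2 q7 -0.27
move [ 0.0794 -0.0114  0.2203] [ 0.    0.01 -0.03]
```

View pics/w2.png

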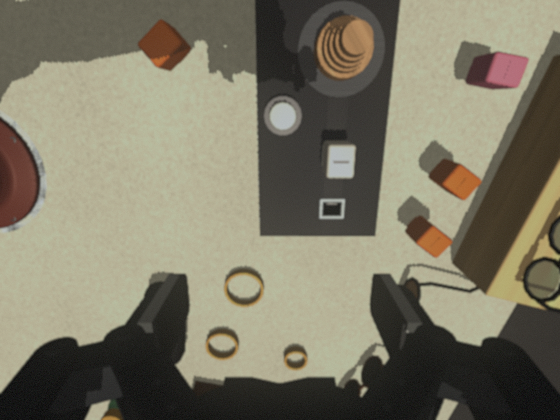

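```bash
python3 - <<'E'
from h import *
c=dict(np.load('w2.npz')); im=c['frame'][80:260,230:470,::-1]; cv2.imwrite('pics/crop1.png',cv2.resize(im,None,fx=3,fy=3))
E
```

```text
(no output)
```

View pics/crop1.png

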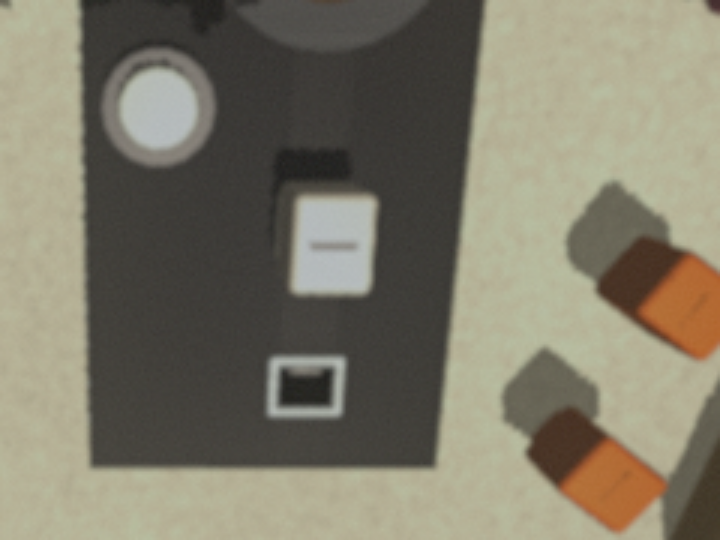

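```bash
python3 -c "
from h import *
plan(.534,.170,.16,15)
plan(.534,.170,.074,15)"
```

```text
cur [0.4603 0.1405 0.3803] yaw 15.0 gap 0.0853 F [-0.3 -0.3  0.3] t 4.2 q7 -0.27
move [ 0.0788 -0.0095  0.2203] [ 0.    0.01 -0.03]
cur [0.4603 0.1405 0.3803] yaw 15.0 gap 0.0853 F [-0.3 -0.3  0.3] t 4.2 q7 -0.27
move [ 0.0788 -0.0095  0.3063] [ 0.    0.01 -0.03]
```

The crop shows the white block plugged into the deck, beside the empty socket. It is charger_1, and the two blocks on the right are orange decoys. I'm moving down to grasp it.

>>> {"method": "step_arm", "body": {
  "moves": "0.079 -0.0095 0.04 0 0 0;0.079 -0.0095 0.09 0 0 0;0.079 -0.0095 0.14 0 0 0;0.079 -0.0095 0.19 0 0 0;0.079 -0.0095 0.22 0 0 0;0.079 -0.0095 0.24 0 0 0;0.079 -0.0095 0.26 0 0 0;0.079 -0.0095 0.28 0 0 0;0.079 -0.0095 0.295 0 0 0;0.079 -0.0095 0.306 0 0 0;0.079 -0.0095 0.306 0 0 0;0.079 -0.0095 0.306 0 0 0"
}}

```text
t: 5.4
tcp_pos: [0.5343, 0.1712, 0.0747]
ee_rot: [0.991, 0.131, 0.0, -0.0]
force: [-0.5, -0.6, 0.3]
finger_gap: 0.0853
```

>>> {"method": "step_arm", "body": {
  "moves": "0 0 0 0 0 0;0 0 0 0 0 0;0 0 0 0 0 0;0 0 0 0 0 0;0 0 0 0 0 0;0 0 0 0 0 0;0 0 0 0 0 0;0 0 0 0 0 0;0 0 0 0 0 0;0 0 0 0 0 0",
  "gripper": 255,
  "force": 80
}}

```text
t: 6.4
tcp_pos: [0.5344, 0.1714, 0.0751]
ee_rot: [0.991, 0.131, 0.001, -0.0]
force: [-0.3, 0.3, 5.0]
finger_gap: 0.035
```

Gripped (gap 35 mm). Pulling straight up.

>>> {"method": "step_arm", "body": {
  "moves": "0 0 -0.003 0 0 0;0 0 -0.006 0 0 0;0 0 -0.01 0 0 0;0 0 -0.015 0 0 0;0 0 -0.02 0 0 0;0 0 -0.03 0 0 0;0 0 -0.04 0 0 0;0 0 -0.06 0 0 0;0 0 -0.08 0 0 0;0 0 -0.1 0 0 0;0 0 -0.12 0 0 0;0 0 -0.12 0 0 0"
}}

```text
t: 7.6
tcp_pos: [0.5355, 0.1733, 0.199]
ee_rot: [0.991, 0.132, 0.004, -0.001]
force: [0.5, 0.9, -0.7]
finger_gap: 0.035
```

```bash
python3 -c "
from h import *
c=snap('wrist','w3.png')
plan(.53,-.15,.27,0)
plan(.53,-.40,.27,2)"
```

```text
cur [0.5346 0.1725 0.197 ] yaw 15.1 gap 0.0351 F [-0.3 -0.8 -0.7] t 7.7 q7 -0.44
move [-0.0882  0.31   -0.0738] [-0.1  -0.3  15.13]
cur [0.5346 0.1725 0.197 ] yaw 15.1 gap 0.0351 F [-0.3 -0.8 -0.7] t 7.7 q7 -0.44
move [-0.1534  0.5513 -0.0744] [-0.09 -0.31 13.13]
```

View pics/w3.png

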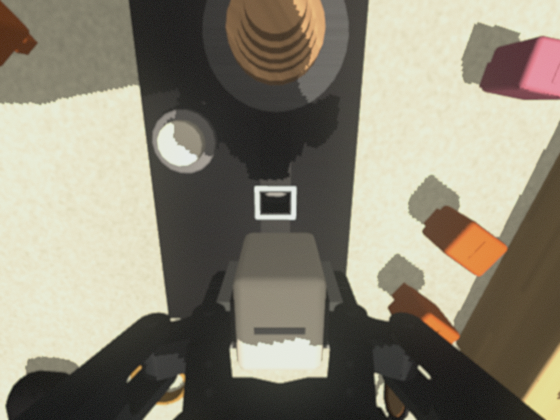

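>>> {"method": "step_arm", "body": {
  "moves": "-0.153 0.551 -0.02 0 0 13;-0.153 0.551 -0.02 0 0 13;-0.153 0.551 -0.02 0 0 13;-0.153 0.551 -0.02 0 0 13;-0.153 0.551 -0.02 0 0 13;-0.153 0.551 -0.02 0 0 13;-0.153 0.551 -0.02 0 0 13;-0.153 0.551 -0.02 0 0 13;-0.153 0.551 -0.02 0 0 13;-0.153 0.551 -0.02 0 0 13;-0.153 0.551 -0.02 0 0 13;-0.153 0.551 -0.02 0 0 13;-0.153 0.551 -0.02 0 0 13;-0.153 0.551 -0.02 0 0 13;-0.153 0.551 -0.02 0 0 13"
}}

```text
t: 9.15
tcp_pos: [0.5301, -0.3979, 0.2139]
ee_rot: [1.0, 0.02, -0.0, -0.001]
force: [-0.2, 1.4, -0.7]
finger_gap: 0.0352
```

```bash
python3 -c "
from h import *
c=snap('wrist','w4.png')
plan(.523,-.398,.072,2)"
```

```text
cur [ 0.5303 -0.398   0.2142] yaw 2.3 gap 0.0353 F [ 0.7  0.1 -1.6] t 9.2 q7 0.38
move [-0.0073  0.      0.1422] [-0.11 -0.    0.29]
```

View pics/w4.png

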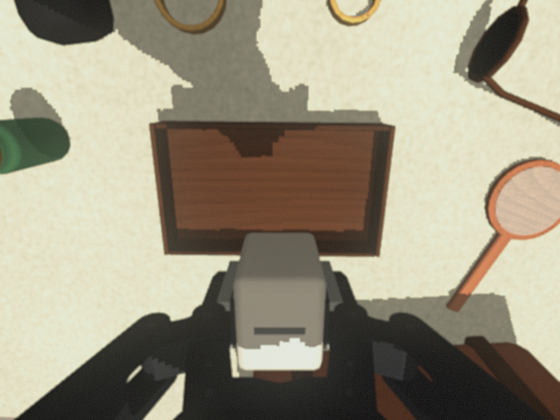

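```bash
python3 -c "
from h import *
c=snap('wrist'); W=cloud(c)
for u,v in [(152,124),(394,126),(379,255),(166,253)]: print(np.round(ray_z(c,u,v,.04),3))
"
```

```text
[ 0.415 -0.338  0.04 ]
[ 0.629 -0.331  0.04 ]
[ 0.634 -0.458  0.04 ]
[ 0.418 -0.464  0.04 ]
```

The measured corners put the tray centre at (0.524,-0.398), which matches the earlier fit. Lowering.

>>> {"method": "step_arm", "body": {
  "moves": "-0.007 0 0.04 0 0 0;-0.007 0 0.08 0 0 0;-0.007 0 0.11 0 0 0;-0.007 0 0.125 0 0 0;-0.007 0 0.135 0 0 0;-0.007 0 0.142 0 0 0;-0.007 0 0.142 0 0 0;-0.007 0 0.142 0 0 0"
}}

```text
t: 10.05
tcp_pos: [0.5234, -0.4013, 0.0736]
ee_rot: [1.0, 0.018, 0.001, 0.001]
force: [0.7, -0.0, -0.8]
finger_gap: 0.0348
```

>>> {"method": "step_arm", "body": {
  "moves": "0 0 0 0 0 0;0 0 0 0 0 0;0 0 0 0 0 0;0 0 0 0 0 0;0 0 0 0 0 0;0 0 0 0 0 0;0 0 0 0 0 0;0 0 0 0 0 0;0 0 -0.02 0 0 0;0 0 -0.05 0 0 0;0 0 -0.1 0 0 0;0 0 -0.15 0 0 0;0 0 -0.2 0 0 0;0 0 -0.2 0 0 0",
  "gripper": 0
}}

```text
t: 11.45
tcp_pos: [0.5264, -0.4022, 0.2816]
ee_rot: [1.0, 0.018, 0.007, 0.005]
force: [-0.4, 0.4, 0.2]
finger_gap: 0.0853
```

```bash
python3 -c "
from h import *
c=snap('wrist','w5.png');rings(c)
plan(.48,-.2,.27,-10)"
```

```text
ring [ 0.4279 -0.3616] D 14.9 px [194. 136.] resid 1.42
ring [ 0.5865 -0.3349] D 28.2 px [330. 118.] resid 1.6
ring [ 0.5873 -0.2251] D 44.1 px [341.   8.] resid 0.59
ring [ 0.4462 -0.2302] D 58.3 px [204.   8.] resid 1.01
cur [ 0.5245 -0.4015  0.2773] yaw 2.1 gap 0.0855 F [-0.4 -0.2 -1.5] t 11.5 q7 0.41
move [-0.0373 -0.203   0.0058] [ 0.26 -0.5  12.07]
```

View pics/w5.png

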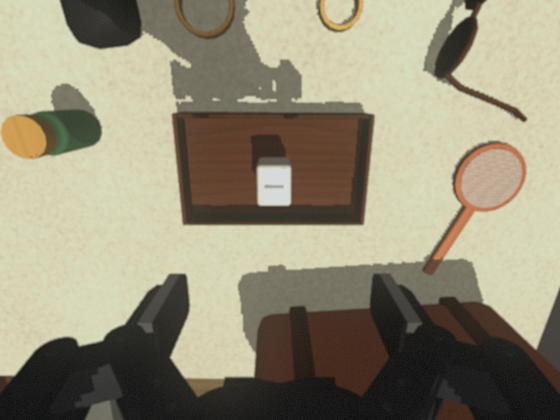

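```bash
python3 - <<'E'
from h import *
c=snap('wrist'); s=ctrl.read_state(); W=cloud(c)
P=R.from_quat(s['ee_rot']).inv().apply((W-s['tcp_pos']).reshape(-1,3)).reshape(W.shape)
m=(np.linalg.norm(P,axis=-1)<.12)&(W[...,2]>.15)
for lo,hi in [(0,280),(280,560)]:
    mm=m.copy(); mm[:,:lo]=0; mm[:,hi:]=0
    q=P[mm]; i=np.argsort(-q[:,2])[:200]; print(np.round(np.percentile(q[:,2],[90,99,100]),4), np.round(q[i].mean(0),4), np.round(q[i].min(0),4),np.round(q[i].max(0),4))
plan(.46,-.13,.25,-10)
E
```

```text
[-0.0199  0.0028  0.0093] [-0.0413 -0.0011  0.0053] [-0.0477 -0.0105  0.0028] [-0.0402  0.0124  0.0093]
[-0.0202  0.0025  0.0091] [ 0.0453 -0.0012  0.005 ] [ 0.0442 -0.0105  0.0024] [0.051  0.0121 0.0091]
cur [ 0.5229 -0.401   0.2739] yaw 2.1 gap 0.0856 F [-0.2 -0.3 -0.8] t 11.6 q7 0.41
move [-0.0531 -0.2732  0.0232] [ 0.1  -0.15 12.08]
```

>>> {"method": "step_arm", "body": {
  "moves": "-0.07 -0.303 0.07 0 0 0;-0.07 -0.303 0.07 0 0 0;-0.07 -0.303 0.07 0 0 0;-0.07 -0.303 0.07 0 0 0;-0.07 -0.303 0.07 0 0 0;-0.07 -0.303 0.07 0 0 0;-0.07 -0.303 0.07 0 0 0;-0.07 -0.303 0.07 0 0 0;-0.07 -0.303 0.07 0 0 0"
}}

```text
t: 12.45
tcp_pos: [0.441, -0.1013, 0.2014]
ee_rot: [1.0, 0.018, -0.001, 0.0]
force: [-0.1, -1.6, 0.0]
finger_gap: 0.0858
```

```bash
python3 -c "
from h import *
c=snap('wrist','w6.png');rings(c)
plan(.458,-.098,.1,0)"
```

```text
ring [ 0.5877 -0.2228] D 44.9 px [415. 295.] resid 1.03
ring [ 0.4455 -0.2274] D 61.5 px [280. 299.] resid 0.72
ring [ 0.4578 -0.0968] D 68.5 px [297. 185.] resid 0.35
cur [ 0.4414 -0.1021  0.2016] yaw 2.0 gap 0.0852 F [ 0.7 -1.3  0.2] t 12.5 q7 -0.11
move [ 0.0168 -0.0035  0.1016] [0.01 0.08 1.96]
```

View pics/w6.png

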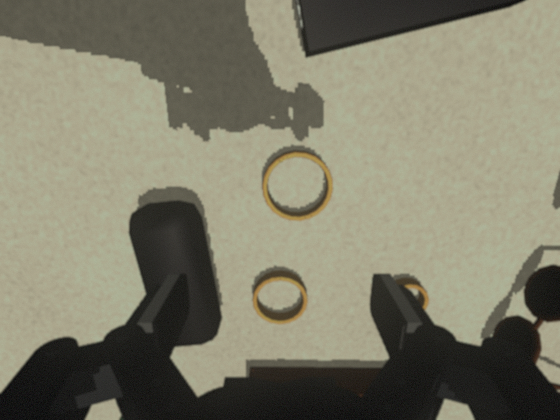

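>>> {"method": "step_arm", "body": {
  "moves": "0.0165 -0.005 0.03 0 0 0;0.0165 -0.005 0.07 0 0 0;0.0165 -0.005 0.11 0 0 0;0.0165 -0.005 0.14 0 0 0;0.0165 -0.005 0.16 0 0 0;0.0165 -0.005 0.172 0 0 0;0.0165 -0.005 0.179 0 0 0;0.0165 -0.005 0.179 0 0 0;0.0165 -0.005 0.179 0 0 0"
}}

```text
t: 13.4
tcp_pos: [0.4583, -0.0959, 0.0236]
ee_rot: [1.0, 0.017, 0.0, 0.0]
force: [-0.4, 0.0, -0.1]
finger_gap: 0.0857
```

```bash
python3 -c "
from h import *
c=snap('wrist','w7.png')
plan(.458,-.097,.022,2)"
```

```text
cur [ 0.4584 -0.0957  0.0238] yaw 2.0 gap 0.0855 F [ 0.1  1.  -0. ] t 13.4 q7 -0.36
move [-0.0005  0.0013  0.0018] [ 0.02 -0.08  0.02]
```

View pics/w7.png

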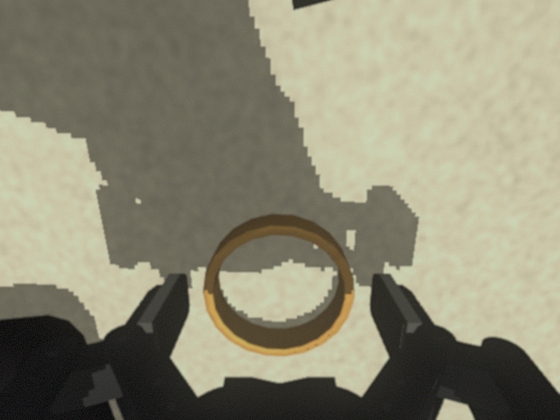

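The ring sits between the jaws at (280,285). Closing.

>>> {"method": "step_arm", "body": {
  "moves": "-0.0005 0.001 0.001 0 0 0;-0.0005 0.001 0.001 0 0 0;-0.0005 0.001 0.001 0 0 0;-0.0005 0.001 0.001 0 0 0;-0.0005 0.001 0.001 0 0 0;-0.0005 0.001 0.001 0 0 0;-0.0005 0.001 0.001 0 0 0;-0.0005 0.001 0.001 0 0 0",
  "gripper": 255,
  "force": 40
}}

```text
t: 14.25
tcp_pos: [0.4579, -0.0965, 0.0234]
ee_rot: [1.0, 0.018, 0.001, 0.0]
force: [-1.0, -0.6, 6.8]
finger_gap: 0.0684
```

```bash
python3 -c "
from h import *
c=snap('wrist','w8.png')
plan(.458,-.097,.022,2)
plan(.499,.30,.25,15)"
```

```text
cur [ 0.4579 -0.0965  0.0234] yaw 2.0 gap 0.0683 F [-1.6 -1.1  6.9] t 14.3 q7 -0.36
move [0.     0.0005 0.0014] [ 0.05 -0.11  0.04]
cur [ 0.4579 -0.0965  0.0234] yaw 2.0 gap 0.0683 F [-1.6 -1.1  6.9] t 14.3 q7 -0.36
move [ 0.0556 -0.3946 -0.2268] [  0.06  -0.1  -12.96]
```

View pics/w8.png

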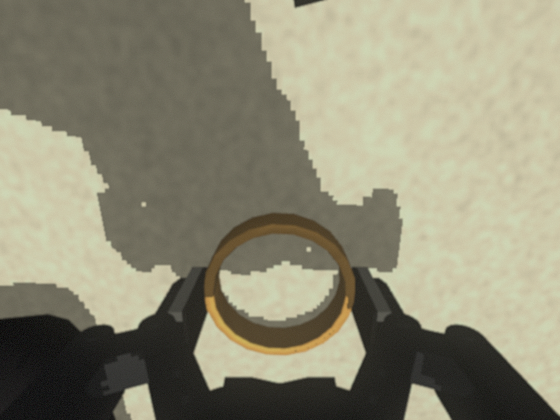

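>>> {"method": "step_arm", "body": {
  "moves": "0 0 -0.03 0 0 0;0 0 -0.07 0 0 0;0.01 -0.02 -0.12 0 0 0;0.03 -0.06 -0.16 0 0 0;0.045 -0.1 -0.19 0 0 -6;0.045 -0.294 -0.207 0 0 -13;0.045 -0.294 -0.207 0 0 -13;0.045 -0.294 -0.207 0 0 -13;0.045 -0.294 -0.207 0 0 -13;0.045 -0.294 -0.207 0 0 -13;0.045 -0.294 -0.207 0 0 -13;0.045 -0.294 -0.207 0 0 -13;0.045 -0.294 -0.207 0 0 -13"
}}

```text
t: 15.6
tcp_pos: [0.492, 0.1965, 0.2288]
ee_rot: [0.992, 0.129, -0.001, 0.001]
force: [1.1, -0.7, 0.0]
finger_gap: 0.0675
```

```bash
python3 - <<'E'
from h import *
c=snap('wrist','w9.png');W=cloud(c); f=c['frame'].astype(int)
def top(W):
    m=(W[...,2]>.127)&(W[...,2]<.14)&(np.hypot(W[...,0]-.499,W[...,1]-.3)<.03)
    p=W[m]; print(m.sum(),cv2.minAreaRect(p[:,:2].astype(np.float32)),cv2.minEnclosingCircle(p[:,:2].astype(np.float32)),p.mean(0))
top(W)
plan(.499,.30,.17,15)
E
```

```text
2322 ((0.4993177652359009, 0.29977351427078247), (0.03175191208720207, 0.03134129196405411), 19.599855422973633) ((0.4992656409740448, 0.3000943958759308), 0.01629403978586197) [0.49905352 0.30004662 0.13364999]
cur [0.492  0.1968 0.2289] yaw 14.9 gap 0.0677 F [ 0.2 -0.1  0.5] t 15.7 q7 -0.51
move [ 0.0333 -0.0981  0.0587] [ 0.09  0.07 -0.14]
```

View pics/w9.png

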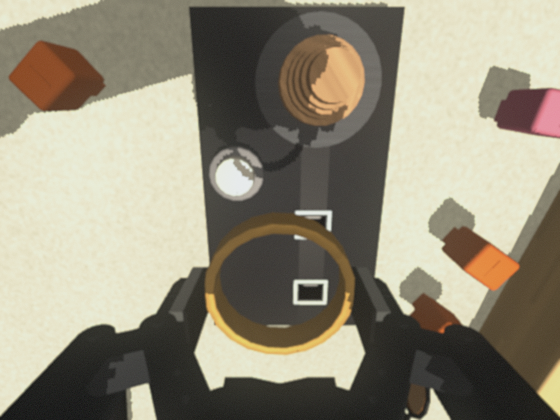

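```bash
cat >> h.py <<'E'
def held(c,s,rad):
    """held ring: fit circle to top-face points in tool frame"""
    W=cloud(c); hsv=cv2.cvtColor(c['frame'],cv2.COLOR_RGB2HSV)
    P=R.from_quat(s['ee_rot']).inv().apply((W-s['tcp_pos']).reshape(-1,3)).reshape(W.shape)
    r=np.hypot(P[...,0],P[...,1])
    m=(hsv[...,1]>90)&(r<rad+.012)&(r>rad-.012)&(P[...,2]>-.02)&(P[...,2]<.04)
    q=P[m]; zt=np.percentile(q[:,2],3)
    t=q[q[:,2]<zt+.004]
    A=np.c_[2*t[:,:2],np.ones(len(t))]; x=np.linalg.lstsq(A,(t[:,:2]**2).sum(1),rcond=None)[0]
    pl=np.linalg.lstsq(np.c_[t[:,:2],np.ones(len(t))],t[:,2],rcond=None)[0]
    print('held n',len(t),'centre',np.round(x[:2],4),'midR',round(np.sqrt(x[2]+x[0]**2+x[1]**2),4),'top z',np.round(np.percentile(q[:,2],[1,5,50,95,99]),4),'tilt',np.round(pl[:2],3))
E
python3 - <<'E'
from h import *
c=snap('wrist'); held(c,ctrl.read_state(),.0325)
E
```

```text
held n 4806 centre [ 0.     -0.0001] midR 0.0321 top z [0.0068 0.0073 0.0092 0.0207 0.0223] tilt [0.005 0.003]
```

>>> {"method": "step_arm", "body": {
  "moves": "0.033 -0.098 0 0 0 0;0.033 -0.098 0.01 0 0 0;0.033 -0.098 0.03 0 0 0;0.033 -0.098 0.054 0 0 0;0.033 -0.098 0.054 0 0 0;0.033 -0.098 0.054 0 0 0;0.033 -0.098 0.054 0 0 0"
}}

```text
t: 16.4
tcp_pos: [0.4991, 0.3023, 0.1767]
ee_rot: [0.991, 0.13, 0.001, -0.001]
force: [-0.4, -0.3, -0.4]
finger_gap: 0.0677
```

```bash
python3 - <<'E'
from h import *
c=snap('wrist','w10.png');W=cloud(c)
m=(W[...,2]>.129)&(W[...,2]<.14)&(np.hypot(W[...,0]-.499,W[...,1]-.3)<.022)
p=W[m]; print(m.sum(),cv2.minEnclosingCircle(p[:,:2].astype(np.float32)),p.mean(0))
plan(.4992,.30,.094,15)
E
```

```text
2395 ((0.49986302852630615, 0.3003157079219818), 0.016451586037874222) [0.49940911 0.30149573 0.1337112 ]
cur [0.499  0.3025 0.1769] yaw 15.0 gap 0.0673 F [ 0.   0.  -1.5] t 16.4 q7 -0.7
move [-0.0007  0.0025  0.0829] [-0.05 -0.15 -0.  ]
```

View pics/w10.png

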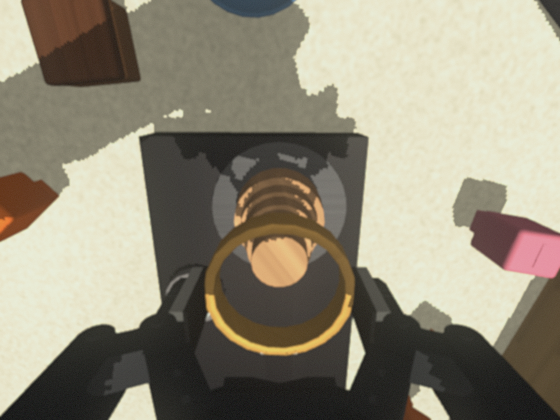

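>>> {"method": "step_arm", "body": {
  "moves": "-0.0005 0.002 0 0 0 0;-0.0005 0.002 0 0 0 0;-0.0005 0.002 0.02 0 0 0;-0.0005 0.002 0.035 0 0 0;-0.0005 0.002 0.05 0 0 0;-0.0005 0.002 0.055 0 0 0;-0.0005 0.002 0.06 0 0 0;-0.0005 0.002 0.065 0 0 0;-0.0005 0.002 0.065 0 0 0"
}}

```text
t: 17.35
tcp_pos: [0.4981, 0.3004, 0.1103]
ee_rot: [0.991, 0.131, -0.0, 0.0]
force: [0.1, 0.8, -1.2]
finger_gap: 0.0679
```

```bash
python3 - <<'E'
from h import *
c=snap('wrist','w11.png');held(c,ctrl.read_state(),.0325)
plan(.4992,.30,.094,15)
E
```

```text
held n 2660 centre [-0.0015  0.0004] midR 0.03 top z [-0.0035  0.0071  0.0093  0.0245  0.0397] tilt [-0.023 -0.017]
cur [0.4982 0.3006 0.1106] yaw 15.1 gap 0.0679 F [-0.4  0.5 -1.1] t 17.4 q7 -0.75
move [0.0008 0.0008 0.0166] [-0.01 -0.02  0.07]
```

View pics/w11.png

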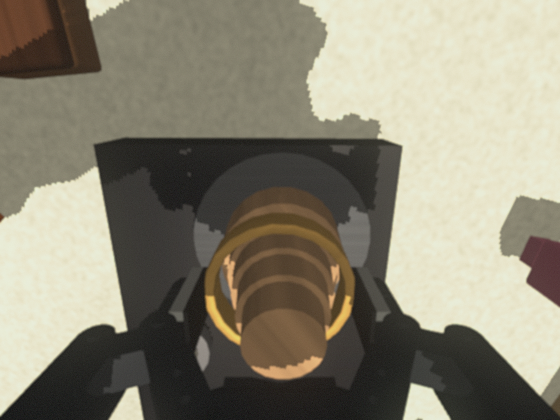

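>>> {"method": "step_arm", "body": {
  "moves": "0.001 0.0005 0 0 0 0;0.001 0.0005 0.003 0 0 0;0.001 0.0005 0.006 0 0 0;0.001 0.0005 0.009 0 0 0;0.001 0.0005 0.011 0 0 0;0.001 0.0005 0.013 0 0 0;0.001 0.0005 0.015 0 0 0;0.001 0.0005 0.016 0 0 0;0.001 0.0005 0.016 0 0 0"
}}

```text
t: 18.3
tcp_pos: [0.4992, 0.3002, 0.0942]
ee_rot: [0.991, 0.131, -0.0, 0.0]
force: [0.3, -1.0, -1.3]
finger_gap: 0.0674
```

>>> {"method": "step_arm", "body": {
  "moves": "0 0 0 0 0 0;0 0 0 0 0 0;0 0 0 0 0 0;0 0 0 0 0 0;0 0 0 0 0 0;0 0 0 0 0 0;0 0 -0.03 0 0 0;0 0 -0.07 0 0 0;0 0 -0.11 0 0 0;0 0.04 -0.14 0 0 0;0 0.08 -0.14 0 0 0;0 0.1 -0.14 0 0 0;0 0.1 -0.14 0 0 0;0 0.1 -0.14 0 0 0",
  "gripper": 0
}}

```text
t: 19.7
tcp_pos: [0.525, 0.204, 0.2344]
ee_rot: [0.991, 0.131, -0.0, -0.0]
force: [-0.2, 0.7, 0.8]
finger_gap: 0.0852
```

```bash
python3 - <<'E'
from h import *
c=snap('wrist','w12.png');W=cloud(c); hsv=cv2.cvtColor(c['frame'],cv2.COLOR_RGB2HSV)
cv2.imwrite('pics/w12c.png',cv2.resize(c['frame'][20:240,180:460,::-1],None,fx=2.7,fy=2.7))
r=np.hypot(W[...,0]-.4992,W[...,1]-.300); m=(r<.037)&(r>.028)&(W[...,2]>.05)
print(np.round(np.percentile(W[m][:,2],[5,50,90,97]),4))
m=(r<.040)&(r>.027)&(W[...,2]>.082)&(W[...,2]<.09)
p=W[m]; print(len(p),cv2.minEnclosingCircle(p[:,:2].astype(np.float32)),np.linalg.lstsq(np.c_[p[:,:2]-[.499,.3],np.ones(len(p))],p[:,2],rcond=None)[0])
plan(.446,-.17,.21,0)
E
```

```text
[0.0701 0.0852 0.0865 0.087 ]
2071 ((0.4992021322250366, 0.2999751567840576), 0.03513772040605545) [-0.00077445 -0.00169058  0.0855073 ]
cur [0.5246 0.2052 0.2344] yaw 15.2 gap 0.0858 F [0.6 0.3 0.2] t 19.8 q7 -0.49
move [-0.174   0.3416  0.0239] [-9.000e-02  1.000e-02  1.517e+01]
```

View pics/w12c.png

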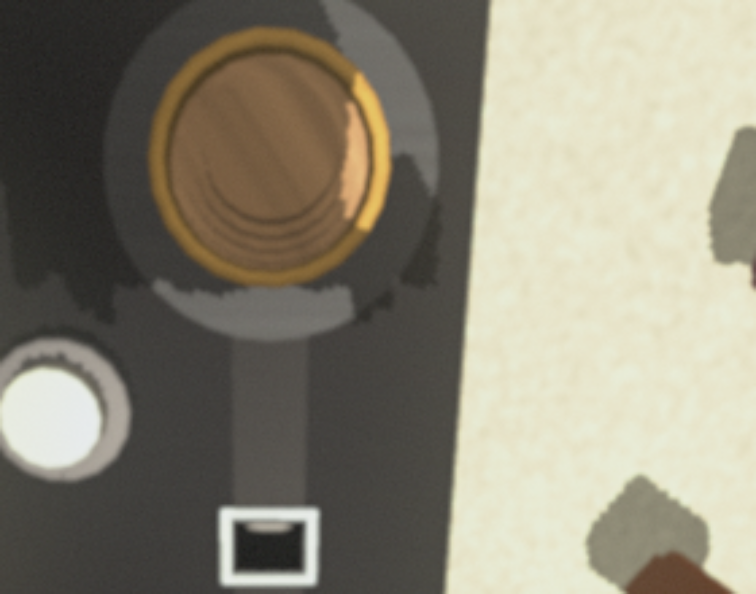

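```bash
python3 - <<'E'
from h import *
plan(.446,-.227,.20,-45)
E
```

```text
cur [0.5246 0.2052 0.2344] yaw 15.2 gap 0.0858 F [0.6 0.3 0.2] t 19.8 q7 -0.49
move [-0.1889  0.3966  0.0338] [-8.000e-02  5.000e-02  6.017e+01]
```

>>> {"method": "step_arm", "body": {
  "moves": "-0.189 0.397 0.034 0 0 60;-0.189 0.397 0.034 0 0 60;-0.189 0.397 0.034 0 0 60;-0.189 0.397 0.034 0 0 60;-0.189 0.397 0.034 0 0 60;-0.189 0.397 0.034 0 0 60;-0.189 0.397 0.034 0 0 60;-0.189 0.397 0.034 0 0 60;-0.189 0.397 0.034 0 0 60;-0.189 0.397 0.034 0 0 60;-0.189 0.397 0.034 0 0 60;-0.189 0.397 0.034 0 0 60;-0.189 0.397 0.034 0 0 60"
}}

```text
t: 21.05
tcp_pos: [0.447, -0.2262, 0.2005]
ee_rot: [0.925, -0.38, 0.0, -0.001]
force: [-0.7, 0.7, 0.6]
finger_gap: 0.0855
```

```bash
python3 - <<'E'
from h import *
c=snap('wrist','w13.png');rings(c)
plan(.4455,-.2275,.022,-45)
E
```

```text
ring [ 0.4302 -0.3585] D 20.8 px [352. 284.] resid 1.83
ring [ 0.5099 -0.376 ] D 51.1 px [421. 246.] resid 1.37
ring [ 0.4457 -0.2276] D 60.5 px [279. 192.] resid 0.3
ring [ 0.5852 -0.4159] D 122.9 px [530. 206.] resid 10.11
ring [ 0.5878 -0.2234] D 45.0 px [389.  80.] resid 0.25
cur [ 0.4469 -0.2266  0.2005] yaw -44.7 gap 0.0852 F [ 0.4 -0.1 -0.1] t 21.1 q7 -0.54
move [-0.0003  0.0018  0.1785] [-0.06  0.01  0.32]
```

View pics/w13.png

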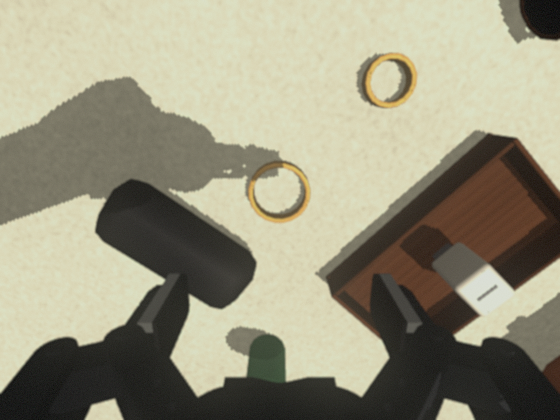

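```bash
python3 - <<'E'
from h import *
c=snap('wrist');W=cloud(c);s=ctrl.read_state()
P=R.from_quat(s['ee_rot']).inv().apply((W-np.array([.4457,-.2276,.024])).reshape(-1,3)).reshape(W.shape)
m=(W[...,2]>.01)&(W[...,2]<.12)&(abs(P[...,1])<.045)&(np.hypot(P[...,0],P[...,1])>.034)
for lo,hi in [(-.2,0),(0,.2)]:
  q=P[m&(P[...,0]>lo)&(P[...,0]<hi)]
  for b in range(-40,41,10):
    k=q[abs(q[:,1]*1000-b)<5]
    if len(k): print(b,len(k),np.round(abs(k[:,0]).min(),3), end='; ')
  print()
E
```

```text
-20 26 0.136; -10 558 0.116; 0 792 0.103; 10 1025 0.09; 20 1183 0.076; 30 1280 0.064; 40 1307 0.049; 
-40 352 0.181; -30 349 0.172; -20 328 0.163; -10 325 0.153; 0 313 0.143; 10 302 0.134; 20 292 0.125; 30 288 0.115; 40 475 0.106;
```

Clearance to the case is at least 70 mm within the finger width. Descending.

>>> {"method": "step_arm", "body": {
  "moves": "0 0.0015 0.03 0 0 0;0 0.0015 0.07 0 0 0;0 0.0015 0.11 0 0 0;0 0.0015 0.14 0 0 0;0 0.0015 0.16 0 0 0;0 0.0015 0.172 0 0 0;0 0.0015 0.177 0 0 0;0 0.0015 0.177 0 0 0;0 0.0015 0.177 0 0 0"
}}

```text
t: 22.05
tcp_pos: [0.4457, -0.23, 0.0242]
ee_rot: [0.924, -0.382, 0.001, -0.0]
force: [0.7, -0.8, 0.5]
finger_gap: 0.0852
```

```bash
python3 - <<'E'
from h import *
c=snap('wrist','w14.png')
plan(.4457,-.2276,.024,-45)
E
```

```text
cur [ 0.4457 -0.2301  0.0243] yaw -44.9 gap 0.0853 F [ 0.7 -0.2 -0.6] t 22.1 q7 -0.65
move [-0.0017 -0.0018  0.0003] [-0.05 -0.11  0.08]
```

View pics/w14.png

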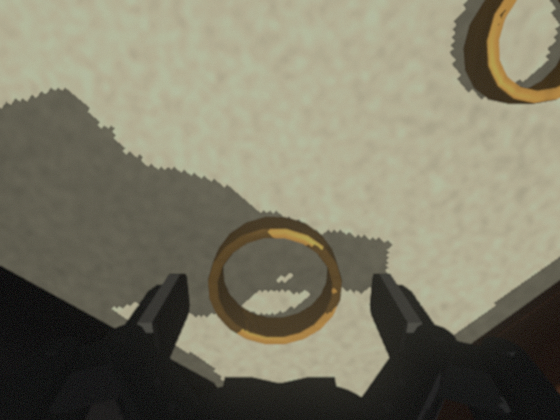

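>>> {"method": "step_arm", "body": {
  "moves": "-0.0015 -0.002 0 0 0 0;-0.0015 -0.002 0 0 0 0;-0.0015 -0.002 0 0 0 0;-0.0015 -0.002 0 0 0 0;-0.0015 -0.002 0 0 0 0;-0.0015 -0.002 0 0 0 0;-0.0015 -0.002 0 0 0 0;-0.0015 -0.002 0 0 0 0;-0.0015 -0.002 0 0 0 0",
  "gripper": 255,
  "force": 40
}}

```text
t: 23.0
tcp_pos: [0.4458, -0.227, 0.0247]
ee_rot: [0.924, -0.381, 0.001, -0.0]
force: [-1.2, 1.8, 7.4]
finger_gap: 0.0601
```

>>> {"method": "step_arm", "body": {
  "moves": "0 0 -0.02 0 0 0;0 0 -0.05 0 0 0;0 0 -0.09 0 0 0;0 0 -0.13 0 0 0;0 0 -0.17 0 0 0;0 0 -0.2 0 0 0;0 0 -0.2 0 0 0"
}}

```text
t: 23.7
tcp_pos: [0.4476, -0.2282, 0.2279]
ee_rot: [0.924, -0.382, 0.005, 0.0]
force: [0.4, -1.1, -0.7]
finger_gap: 0.0599
```

```bash
python3 - <<'E'
from h import *
c=snap('wrist','w15.png');held(c,ctrl.read_state(),.0285)
plan(.492,.20,.23,15)
E
```

```text
held n 4159 centre [ 0.0022 -0.0013] midR 0.0281 top z [0.0053 0.0058 0.0075 0.018  0.0197] tilt [-0.003  0.004]
cur [ 0.4461 -0.2277  0.2254] yaw -44.9 gap 0.06 F [-0.   0.4 -1.5] t 23.8 q7 -0.53
move [-0.2696 -0.3352 -0.0054] [  0.07  -0.3  -59.94]
```

View pics/w15.png

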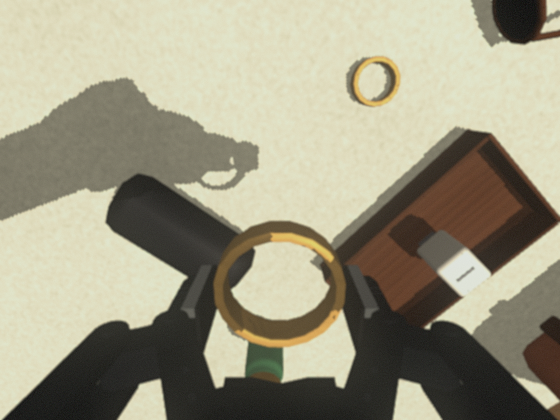

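>>> {"method": "step_arm", "body": {
  "moves": "-0.27 -0.335 -0.008 0 0 -60;-0.27 -0.335 -0.008 0 0 -60;-0.27 -0.335 -0.008 0 0 -60;-0.27 -0.335 -0.008 0 0 -60;-0.27 -0.335 -0.008 0 0 -60;-0.27 -0.335 -0.008 0 0 -60;-0.27 -0.335 -0.008 0 0 -60;-0.27 -0.335 -0.008 0 0 -60;-0.27 -0.335 -0.008 0 0 -60;-0.27 -0.335 -0.008 0 0 -60;-0.27 -0.335 -0.008 0 0 -60;-0.27 -0.335 -0.008 0 0 -60;-0.27 -0.335 -0.008 0 0 -60"
}}

```text
t: 25.05
tcp_pos: [0.4907, 0.1984, 0.2306]
ee_rot: [0.992, 0.13, -0.001, 0.001]
force: [0.8, -0.5, -0.9]
finger_gap: 0.0601
```

```bash
python3 - <<'E'
from h import *
c=snap('wrist','w16.png');held(c,ctrl.read_state(),.0285)
plan(.4992,.30,.18,15)
E
```

```text
held n 4229 centre [-0.  0.] midR 0.0281 top z [0.008  0.0086 0.0104 0.0219 0.0234] tilt [0.003 0.003]
cur [0.4908 0.1987 0.2309] yaw 14.9 gap 0.0603 F [ 0.7  0.7 -0.8] t 25.1 q7 -0.52
move [ 0.0343 -0.0958  0.0508] [ 0.06  0.06 -0.07]
```

View pics/w16.png

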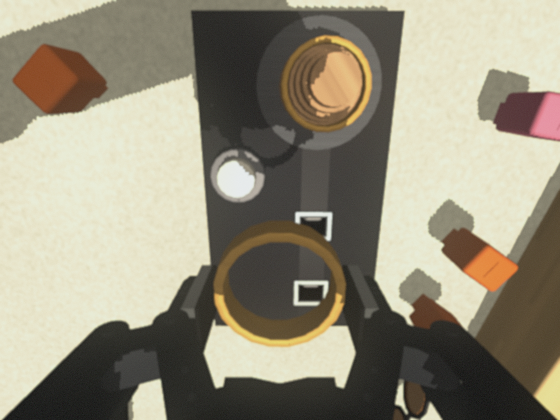

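>>> {"method": "step_arm", "body": {
  "moves": "0.034 -0.096 0 0 0 0;0.034 -0.096 0.01 0 0 0;0.034 -0.096 0.03 0 0 0;0.034 -0.096 0.05 0 0 0;0.034 -0.096 0.05 0 0 0;0.034 -0.096 0.05 0 0 0;0.034 -0.096 0.05 0 0 0;0.034 -0.096 0.05 0 0 0;0.034 -0.096 0.05 0 0 0"
}}

```text
t: 26.0
tcp_pos: [0.499, 0.302, 0.1823]
ee_rot: [0.991, 0.131, 0.001, -0.0]
force: [-0.9, 0.1, -0.0]
finger_gap: 0.0599
```

```bash
python3 - <<'E'
from h import *
plan(.4992,.30,.1115,15)
E
```

```text
cur [0.499  0.302  0.1823] yaw 15.0 gap 0.0599 F [-0.9  0.1 -0. ] t 26.0 q7 -0.71
move [-0.0005  0.002   0.0708] [-0.03 -0.1   0.03]
```

>>> {"method": "step_arm", "body": {
  "moves": "0 0.002 0 0 0 0;0 0.002 0 0 0 0;0 0.002 0.015 0 0 0;0 0.002 0.03 0 0 0;0 0.002 0.04 0 0 0;0 0.002 0.047 0 0 0;0 0.002 0.052 0 0 0;0 0.002 0.055 0 0 0;0 0.002 0.055 0 0 0"
}}

```text
t: 26.9
tcp_pos: [0.4991, 0.3001, 0.1263]
ee_rot: [0.991, 0.131, -0.0, 0.0]
force: [-0.6, -0.2, -0.4]
finger_gap: 0.0599
```

```bash
python3 - <<'E'
from h import *
plan(.4992,.30,.1115,15)
E
```

```text
cur [0.4991 0.3001 0.1263] yaw 15.1 gap 0.0599 F [-0.6 -0.2 -0.4] t 26.9 q7 -0.75
move [0.0001 0.0002 0.0148] [0.   0.01 0.08]
```

>>> {"method": "step_arm", "body": {
  "moves": "0 0 0.003 0 0 0;0 0 0.006 0 0 0;0 0 0.009 0 0 0;0 0 0.012 0 0 0;0 0 0.0145 0 0 0;0 0 0.0145 0 0 0;0 0 0.0145 0 0 0"
}}

```text
t: 27.6
tcp_pos: [0.499, 0.3002, 0.1118]
ee_rot: [0.991, 0.131, -0.0, -0.0]
force: [-0.7, 0.4, -0.1]
finger_gap: 0.0603
```

>>> {"method": "step_arm", "body": {
  "moves": "0 0 0 0 0 0;0 0 0 0 0 0;0 0 0 0 0 0;0 0 0 0 0 0;0 0 0 0 0 0;0 0 0 0 0 0;0 0 0 0 0 0;0 0 -0.03 0 0 0;0 0 -0.07 0 0 0;0 0 -0.11 0 0 0;0 0.04 -0.12 0 0 0;0 0.08 -0.12 0 0 0;0 0.1 -0.12 0 0 0;0 0.1 -0.12 0 0 0;0 0.1 -0.12 0 0 0",
  "gripper": 0
}}

```text
t: 29.1
tcp_pos: [0.5249, 0.2039, 0.2319]
ee_rot: [0.991, 0.131, -0.0, -0.001]
force: [-0.3, -0.0, -0.1]
finger_gap: 0.0854
```

```bash
cat >> h.py <<'E'
def seated(c,R0,ztop):
    W=cloud(c); r=np.hypot(W[...,0]-.4992,W[...,1]-.300)
    m=(r<R0+.004)&(r>R0-.006)&(abs(W[...,2]-ztop)<.004); p=W[m]
    print('seat',len(p),cv2.minEnclosingCircle(p[:,:2].astype(np.float32)),np.round(np.linalg.lstsq(np.c_[p[:,:2]-[.499,.3],np.ones(len(p))],p[:,2],rcond=None)[0],4))
E
python3 - <<'E'
from h import *
c=snap('wrist','w17.png'); seated(c,.031,.102); seated(c,.035,.086)
cv2.imwrite('pics/w17c.png',cv2.resize(c['frame'][20:240,180:460,::-1],None,fx=2.7,fy=2.7))
plan(.588,-.223,.20,-20)
E
```

```text
seat 1905 ((0.4991721212863922, 0.29943689703941345), 0.030969956889748573) [-0.0003 -0.0016  0.1015]
seat 753 ((0.5007222890853882, 0.298933207988739), 0.03507114574313164) [-0.002  -0.0022  0.0856]
cur [0.5245 0.205  0.232 ] yaw 15.2 gap 0.0853 F [0.6 0.8 0. ] t 29.1 q7 -0.5
move [-0.0507  0.4298  0.0313] [-9.000e-02  2.000e-02  3.517e+01]
```

View pics/w17c.png

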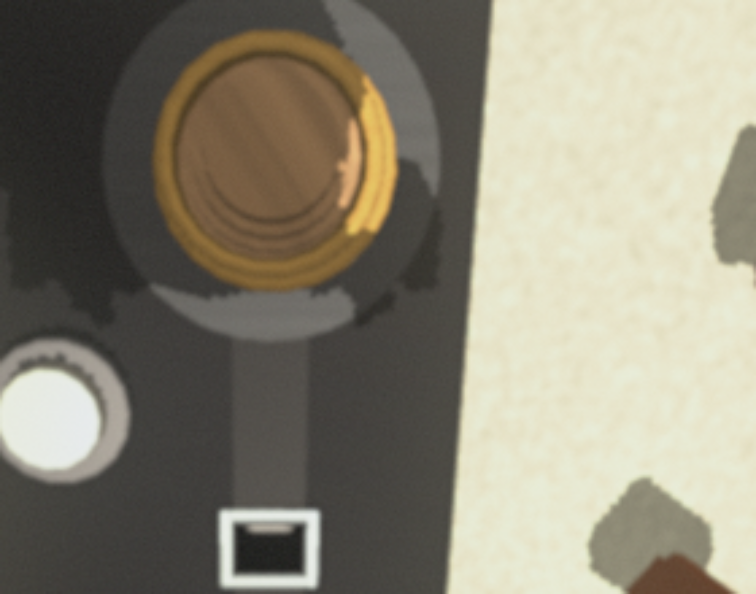

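Bangle b is flat on its ledge, with its top at about 102 mm. Next is bangle d.

>>> {"method": "step_arm", "body": {
  "moves": "-0.05 0.43 0.031 0 0 35;-0.05 0.43 0.031 0 0 35;-0.05 0.43 0.031 0 0 35;-0.05 0.43 0.031 0 0 35;-0.05 0.43 0.031 0 0 35;-0.05 0.43 0.031 0 0 35;-0.05 0.43 0.031 0 0 35;-0.05 0.43 0.031 0 0 35;-0.05 0.43 0.031 0 0 35;-0.05 0.43 0.031 0 0 35;-0.05 0.43 0.031 0 0 35;-0.05 0.43 0.031 0 0 35"
}}

```text
t: 30.35
tcp_pos: [0.5895, -0.2211, 0.201]
ee_rot: [0.985, -0.171, 0.0, -0.001]
force: [-0.3, 0.5, 0.2]
finger_gap: 0.0858
```

```bash
python3 - <<'E'
from h import *
c=snap('wrist','w18.png');rings(c)
plan(.588,-.2232,.025,-20)
E
```

```text
ring [ 0.4184 -0.3985] D 70.0 px [192. 369.] resid 5.15
ring [ 0.5921 -0.4308] D 110.3 px [338. 350.] resid 2.89
ring [ 0.5177 -0.3746] D 51.4 px [266. 330.] resid 1.63
ring [ 0.6244 -0.3661] D 33.4 px [348. 301.] resid 2.97
ring [ 0.5883 -0.2234] D 44.9 px [279. 193.] resid 0.27
cur [ 0.5894 -0.2211  0.2011] yaw -19.6 gap 0.0857 F [-0.8  0.9  0.9] t 30.4 q7 -0.28
move [-0.0006  0.0028  0.1761] [-0.12  0.    0.36]
```

View pics/w18.png

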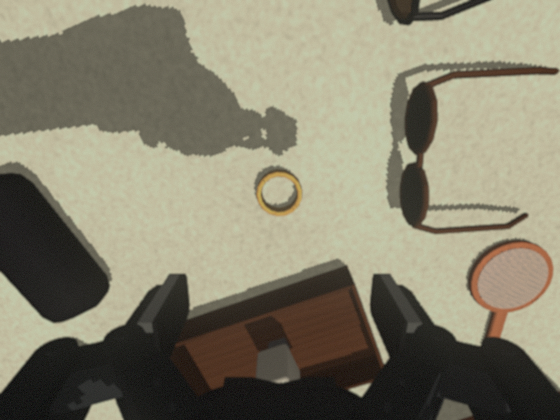

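>>> {"method": "step_arm", "body": {
  "moves": "-0.0005 0.002 0.03 0 0 0;-0.0005 0.002 0.07 0 0 0;-0.0005 0.002 0.11 0 0 0;-0.0005 0.002 0.14 0 0 0;-0.0005 0.002 0.16 0 0 0;-0.0005 0.002 0.17 0 0 0;-0.0005 0.002 0.1745 0 0 0;-0.0005 0.002 0.1745 0 0 0;-0.0005 0.002 0.1745 0 0 0;-0.0005 0.002 0.1745 0 0 0"
}}

```text
t: 31.4
tcp_pos: [0.5884, -0.2265, 0.0277]
ee_rot: [0.985, -0.173, 0.001, 0.0]
force: [-0.0, -0.5, 0.1]
finger_gap: 0.0853
```

```bash
python3 - <<'E'
from h import *
c=snap('wrist','w19.png')
plan(.588,-.2234,.0265,-20)
E
```

```text
cur [ 0.5882 -0.2266  0.0275] yaw -19.9 gap 0.0853 F [0.3 0.7 0.4] t 31.4 q7 -0.37
move [-0.0013 -0.0029  0.001 ] [-0.01 -0.12  0.07]
```

View pics/w19.png

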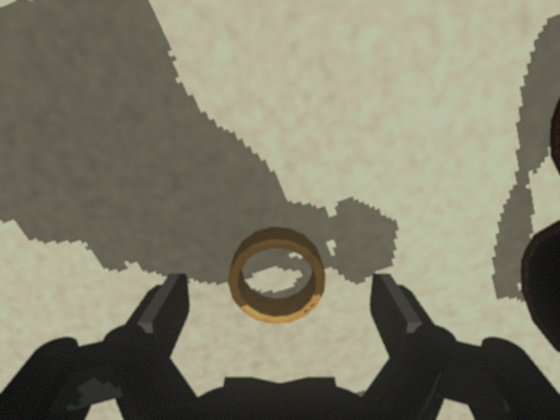

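>>> {"method": "step_arm", "body": {
  "moves": "-0.001 -0.003 0 0 0 0;-0.001 -0.003 0 0 0 0;-0.001 -0.003 0 0 0 0;-0.001 -0.003 0 0 0 0;-0.001 -0.003 0 0 0 0;-0.001 -0.003 0 0 0 0;-0.001 -0.003 0 0 0 0;-0.001 -0.003 0 0 0 0;-0.001 -0.003 0 0 0 0;-0.001 -0.003 0 0 0 0",
  "gripper": 255,
  "force": 40
}}

```text
t: 32.45
tcp_pos: [0.5879, -0.223, 0.0269]
ee_rot: [0.985, -0.173, 0.0, -0.0]
force: [-0.6, 0.1, 5.4]
finger_gap: 0.0439
```

>>> {"method": "step_arm", "body": {
  "moves": "0 0 -0.02 0 0 0;0 0 -0.05 0 0 0;0 0 -0.09 0 0 0;0 0 -0.13 0 0 0;0 0 -0.17 0 0 0;0 0 -0.2 0 0 0;0 0 -0.2 0 0 0;0 0 -0.2 0 0 0;0 0 -0.2 0 0 0"
}}

```text
t: 33.35
tcp_pos: [0.5863, -0.2233, 0.2243]
ee_rot: [0.985, -0.173, -0.002, -0.0]
force: [-0.1, -0.1, -0.9]
finger_gap: 0.0438
```

```bash
python3 - <<'E'
from h import *
c=snap('wrist','w20.png');held(c,ctrl.read_state(),.0205)
plan(.492,.20,.23,15)
E
```

```text
held n 2868 centre [ 0.0004 -0.0004] midR 0.0205 top z [-0.0041  0.0101  0.0119  0.0233  0.0257] tilt [ 0.013 -0.022]
cur [ 0.5863 -0.2232  0.2241] yaw -19.9 gap 0.0439 F [-0.4 -0.1 -0.8] t 33.4 q7 -0.27
move [-0.233  -0.3657 -0.005 ] [ -0.06   0.25 -34.93]
```

View pics/w20.png

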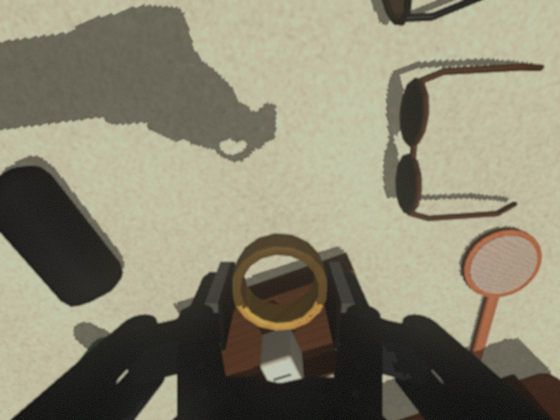

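>>> {"method": "step_arm", "body": {
  "moves": "-0.233 -0.366 -0.008 0 0 -35;-0.233 -0.366 -0.008 0 0 -35;-0.233 -0.366 -0.008 0 0 -35;-0.233 -0.366 -0.008 0 0 -35;-0.233 -0.366 -0.008 0 0 -35;-0.233 -0.366 -0.008 0 0 -35;-0.233 -0.366 -0.008 0 0 -35;-0.233 -0.366 -0.008 0 0 -35;-0.233 -0.366 -0.008 0 0 -35;-0.233 -0.366 -0.008 0 0 -35;-0.233 -0.366 -0.008 0 0 -35;-0.233 -0.366 -0.008 0 0 -35;-0.233 -0.366 -0.008 0 0 -35;-0.233 -0.366 -0.008 0 0 -35"
}}

```text
t: 34.8
tcp_pos: [0.4937, 0.1987, 0.234]
ee_rot: [0.992, 0.13, -0.0, 0.0]
force: [0.4, -0.2, -1.6]
finger_gap: 0.0438
```

```bash
python3 - <<'E'
from h import *
c=snap('wrist','w21.png');held(c,ctrl.read_state(),.0205); seated(c,.031,.102); seated(c,.016,.134)
plan(.4992,.30,.19,15)
E
```

```text
held n 2885 centre [ 0.0001 -0.0002] midR 0.0203 top z [0.01   0.0106 0.0124 0.0238 0.0255] tilt [ 0.004 -0.   ]
seat 1852 ((0.4991154372692108, 0.2995578944683075), 0.03113805316388607) [-0.0047 -0.0025  0.1014]
seat 1287 ((0.49927806854248047, 0.3001205325126648), 0.016063524410128593) [0.0069 0.003  0.1337]
cur [0.4936 0.1991 0.2342] yaw 15.0 gap 0.0437 F [0.1 0.3 0.2] t 34.9 q7 -0.52
move [ 0.0314 -0.096   0.0441] [ 0.02  0.02 -0.05]
```

View pics/w21.png

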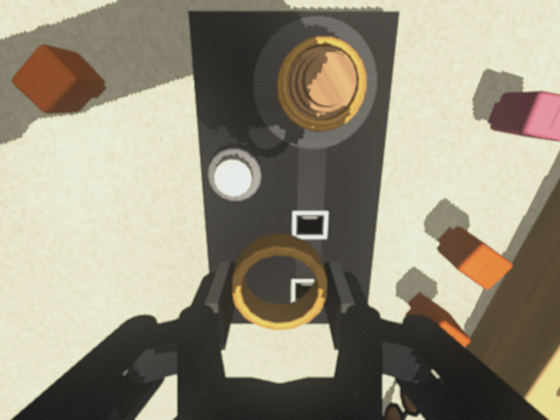

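>>> {"method": "step_arm", "body": {
  "moves": "0.0315 -0.096 0 0 0 0;0.0315 -0.096 0.01 0 0 0;0.0315 -0.096 0.03 0 0 0;0.0315 -0.095 0.044 0 0 0;0.0315 -0.094 0.044 0 0 0;0.0315 -0.094 0.044 0 0 0;0.0315 -0.094 0.044 0 0 0;0.0315 -0.094 0.044 0 0 0;0.0315 -0.094 0.044 0 0 0"
}}

```text
t: 35.75
tcp_pos: [0.4996, 0.299, 0.1911]
ee_rot: [0.991, 0.131, 0.001, -0.0]
force: [0.3, 0.1, -0.8]
finger_gap: 0.0439
```

```bash
python3 - <<'E'
from h import *
plan(.4992,.30,.1455,15)
E
```

```text
cur [0.4996 0.299  0.1911] yaw 15.0 gap 0.0439 F [ 0.3  0.1 -0.8] t 35.8 q7 -0.7
move [-0.0002 -0.0011  0.0456] [-0.02 -0.08  0.03]
```

>>> {"method": "step_arm", "body": {
  "moves": "0 -0.001 0.01 0 0 0;0 -0.001 0.02 0 0 0;0 -0.001 0.025 0 0 0;0 -0.001 0.025 0 0 0;0 -0.001 0.025 0 0 0;0 -0.001 0.025 0 0 0"
}}

```text
t: 36.35
tcp_pos: [0.4991, 0.3005, 0.1655]
ee_rot: [0.991, 0.131, 0.0, -0.0]
force: [-0.3, 0.2, -0.8]
finger_gap: 0.0439
```

```bash
python3 - <<'E'
from h import *
plan(.4992,.30,.1455,15)
E
```

```text
cur [0.4991 0.3005 0.1655] yaw 15.1 gap 0.0439 F [-0.3  0.2 -0.8] t 36.4 q7 -0.72
move [0.     0.0005 0.02  ] [-0.02 -0.03  0.09]
```

>>> {"method": "step_arm", "body": {
  "moves": "0 0.0003 0.005 0 0 0;0 0.0003 0.009 0 0 0;0 0.0003 0.013 0 0 0;0 0.0003 0.016 0 0 0;0 0.0003 0.019 0 0 0;0 0.0003 0.02 0 0 0;0 0.0003 0.02 0 0 0;0 0.0003 0.02 0 0 0"
}}

```text
t: 37.15
tcp_pos: [0.4991, 0.3, 0.1455]
ee_rot: [0.991, 0.131, 0.0, -0.0]
force: [0.5, -0.7, -0.1]
finger_gap: 0.0442
```

>>> {"method": "step_arm", "body": {
  "moves": "0 0 0 0 0 0;0 0 0 0 0 0;0 0 0 0 0 0;0 0 0 0 0 0;0 0 0 0 0 0;0 0 0 0 0 0;0 0 0 0 0 0;0 0 -0.03 0 0 0;0 0 -0.06 0 0 0;0 0 -0.08 0 0 0;0 0.04 -0.09 0 0 0;0 0.08 -0.09 0 0 0;0 0.1 -0.09 0 0 0;0 0.1 -0.09 0 0 0;0 0.1 -0.09 0 0 0;0 0.1 -0.09 0 0 0",
  "gripper": 0
}}

```text
t: 38.75
tcp_pos: [0.5243, 0.2054, 0.2355]
ee_rot: [0.991, 0.133, 0.0, -0.001]
force: [-0.3, 0.2, -0.2]
finger_gap: 0.0854
```

```bash
python3 - <<'E'
from h import *
c=snap('wrist','w22.png'); seated(c,.023,.134); seated(c,.031,.102); seated(c,.035,.086)
W=cloud(c); m=(W[...,2]>.05)&(W[...,2]<.07)&(np.hypot(W[...,0]-.447,W[...,1]-.2045)<.03); p=W[m]
print(np.round(np.percentile(p[:,2],[50,90,98]),4))
f=c['frame']; mm=m&(f.min(-1)>190); k=mm.astype(np.uint8); q=W[mm]; print(cv2.minEnclosingCircle(q[:,:2].astype(np.float32)),np.median(q,0))
cv2.imwrite('pics/w22c.png',cv2.resize(c['frame'][20:240,180:460,::-1],None,fx=2.7,fy=2.7))
plan(.447,.2045,.14,15)
E
```

```text
seat 1716 ((0.4990805685520172, 0.2996155917644501), 0.022904841229319572) [ 0.0007 -0.0052  0.1335]
seat 1463 ((0.49920734763145447, 0.29936638474464417), 0.031020522117614746) [-0.0032  0.0015  0.1016]
seat 731 ((0.5006644129753113, 0.2990476191043854), 0.03502524271607399) [ 0.0044 -0.0033  0.0855]
[0.0616 0.0645 0.0651]
((0.4459992051124573, 0.2011607140302658), 0.019603364169597626) [0.44756712 0.20353924 0.06389571]
cur [0.5242 0.2054 0.2355] yaw 15.3 gap 0.0852 F [0.8 0.4 0.2] t 38.8 q7 -0.5
move [-0.0748 -0.0193  0.0955] [-0.09 -0.01  0.26]
```

View pics/w22c.png

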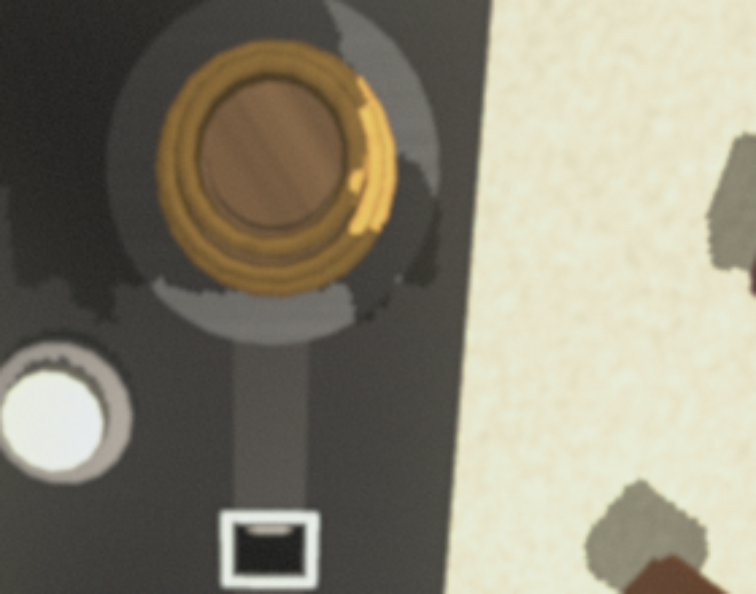

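All three bangles are seated. Moving over the button with the fingers shut.

>>> {"method": "step_arm", "body": {
  "moves": "-0.075 -0.019 0 0 0 0;-0.075 -0.019 0.02 0 0 0;-0.075 -0.019 0.06 0 0 0;-0.075 -0.019 0.1 0 0 0;-0.075 -0.019 0.125 0 0 0;-0.075 -0.019 0.125 0 0 0;-0.075 -0.019 0.125 0 0 0;-0.075 -0.019 0.125 0 0 0",
  "gripper": 255
}}

```text
t: 39.6
tcp_pos: [0.4485, 0.2036, 0.1118]
ee_rot: [0.991, 0.132, 0.002, -0.001]
force: [0.8, 0.3, 0.4]
finger_gap: -0.0
```

```bash
python3 - <<'E'
from h import *
c=snap('wrist','w23.png'); 
plan(.447,.204,.09,15)
E
```

```text
cur [0.4486 0.2033 0.1119] yaw 15.1 gap 0.0002 F [-0.3 -0.  -0.2] t 39.6 q7 -0.73
move [-0.0014 -0.0011  0.0219] [-0.06 -0.2   0.11]
```

View pics/w23.png

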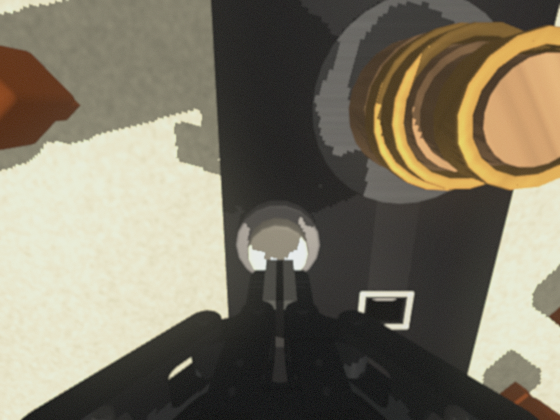

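>>> {"method": "step_arm", "body": {
  "moves": "-0.001 -0.001 0.008 0 0 0;-0.001 -0.001 0.014 0 0 0;-0.001 -0.001 0.018 0 0 0;-0.001 -0.001 0.022 0 0 0;-0.001 -0.001 0.025 0 0 0;-0.001 -0.001 0.028 0 0 0;-0.001 -0.001 0.028 0 0 0"
}}

```text
t: 40.35
tcp_pos: [0.4464, 0.2028, 0.0823]
ee_rot: [0.991, 0.131, -0.0, 0.0]
force: [0.2, -1.2, 6.3]
finger_gap: 0.0004
```

>>> {"method": "step_arm", "body": {
  "moves": "0 0 0.0015 0 0 0;0 0 0.003 0 0 0;0 0 0.003 0 0 0;0 0 0.003 0 0 0"
}}

```text
t: 40.75
tcp_pos: [0.4464, 0.2028, 0.081]
ee_rot: [0.991, 0.131, 0.001, 0.001]
force: [-3.7, -2.0, 15.5]
finger_gap: -0.0001
```

Force jumped to 15.5 N with little further travel, so the button is on its stop. Retracting.

>>> {"method": "step_arm", "body": {
  "moves": "0 0 0 0 0 0;0 0 -0.02 0 0 0;0 0 -0.05 0 0 0;0 0 -0.09 0 0 0;0 0 -0.13 0 0 0;0 0.05 -0.15 0 0 0;0 0.09 -0.15 0 0 0;0 0.09 -0.15 0 0 0;0 0.09 -0.15 0 0 0"
}}

```text
t: 41.65
tcp_pos: [0.4701, 0.1147, 0.2291]
ee_rot: [0.992, 0.129, -0.0, -0.0]
force: [-0.6, 0.3, -0.6]
finger_gap: -0.0001
```

```bash
python3 - <<'E'
from h import *
plan(.5,0,.25,15)
c=snap('wrist','w24.png'); seated(c,.023,.134); seated(c,.031,.102); seated(c,.035,.086)
W=cloud(c); m=(np.hypot(W[...,0]-.447,W[...,1]-.204)<.014); print(np.round(np.percentile(W[m][:,2],[10,50,90]),4))
c=snap('scene','s24.png'); W=cloud(c)
for n in ['shades_1','case','ringbox','flask','dish']:
    for r in ctrl.pinpoint('scene',n)[:2]:
        u,v=r['position']; print(n,round(r['confidence'],2),np.round([u,v]))
E
```

```text
cur [0.4701 0.1147 0.2291] yaw 14.9 gap -0.0001 F [-0.6  0.3 -0.6] t 41.6 q7 -0.4
move [-0.0005  0.1185 -0.0209] [-0.01  0.01 -0.13]
seat 0 ((0.0, 0.0), 0.0) [0. 0. 0.]
seat 455 ((0.5045627951622009, 0.2758808135986328), 0.0191971343010664) [-0.0251  0.1326  0.105 ]
seat 786 ((0.5051742792129517, 0.2796630263328552), 0.028478875756263733) [-0.0127  0.0437  0.0869]
[0.0629 0.0639 0.0648]
shades_1 0.65 [189. 236.]
shades_1 0.61 [219. 257.]
case 0.82 [268. 180.]
ringbox 0.85 [403. 246.]
ringbox 0.61 [413. 284.]
flask 0.5 [240. 160.]
dish 0.86 [415. 281.]
```

View pics/s24.png

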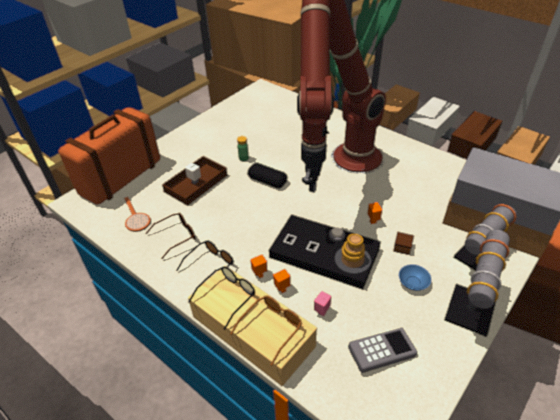

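View pics/w24.png

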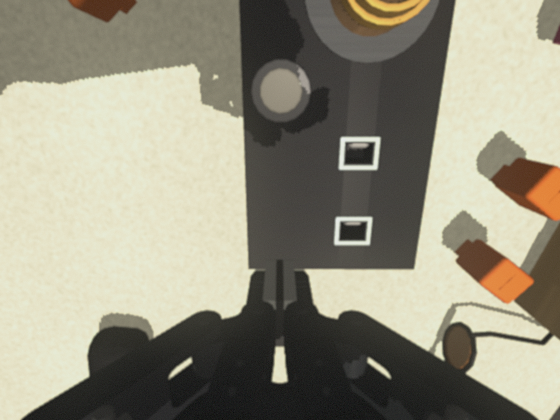

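```bash
python3 - <<'E'
from h import *
a=snap('scene'); b=snap('side')
A=cv2.resize(a['frame'][210:290,260:390],(780,480),interpolation=3);cv2.imwrite('pics/e1.png',A[:,:,::-1])
B=cv2.resize(b['frame'][210:310,200:320],(600,500),interpolation=3);cv2.imwrite('pics/e2.png',B[:,:,::-1])
s=ctrl.read_state();print(s['t'],s['force'],np.abs(s['joint_velocities']).max())
E
```

```text
42.1 [ 0.13662586 -0.61290658 -0.27890353] 0.004497131847487165
```

View pics/e1.png

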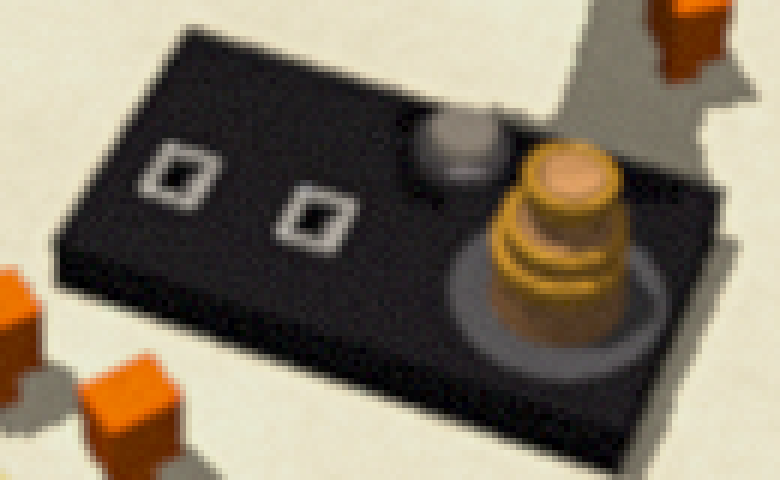

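View pics/e2.png

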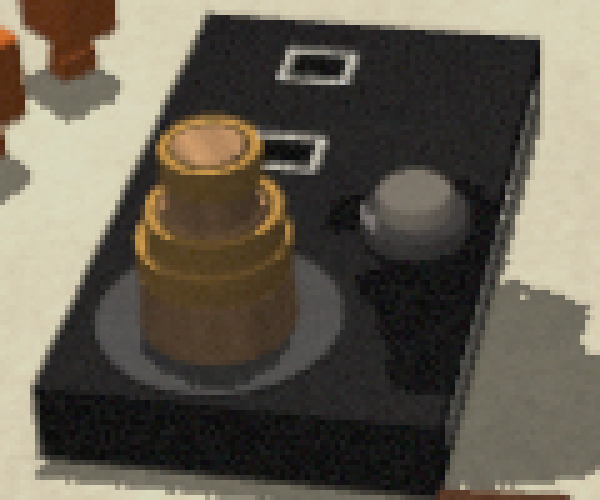

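Both side views show bangles a, b and d flat on their own steps, with the c tier bare and the button up. Handing in.

```bash
python3 -c "
from plant import ctrl
print(ctrl.job_done())"
```

```text
the job is handed in; nothing more can be done
None
```

The display is set up and the job is handed in, at about 42 s of the 210 s allowed; the simulator gives no verdict.

- **Charger:** There was only one block, charger_1. I pulled it straight up out of its socket and put it in the tray, where it stands on its plug nose. The last scene picture shows it still there.
- **Bangles:** Bangles a, b and d were present; c was absent, so its tier is bare. I slid them on in the order a, b, d. After each release I measured the ring tops at about 85.5, 101.6 and 133.5 mm (nominal 86, 102 and 134). They were flat to under 0.01 rad. For b and d the centres were within about 1 mm; a's was within 1 mm when placed, and about 2 mm in a later view where the upper bangles partly hid it.
- **Start button:** I pressed it until it reached its stop, where the force rose to 15.5 N. After I let go, its top measured 64 mm again, so it is up.
- **Other goods:** They sit where they were in the last scene picture, and the arm is clear with no contact force.

One last check failed. After the press, the wrist view cut off the mandrel top, so its ring fit was useless. The scene and side crops taken just before hand-in show all three bangles still seated.

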